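# Load and start the tile smoother

## Robot

A 6-joint arm with a two-finger parallel gripper is mounted at the origin on the work surface. World frame = base frame: x ahead of the robot, y to its left, z up, the work surface at z = 0. Lengths are in mm, angles in rad, forces in N, time in s.
With the tool pointing down it reaches from about 400 to 925 mm from the base axis. Payload 12.5 kg.
Tool frame: the origin (TCP) lies at the very end of the fingers, on their centre line; the grasp point (between the pads) lies 19 mm behind it (env.tcp_to_grasp is the distance from the TCP to the grasp point, in mm); z points along the fingers, x is the direction in which the jaws open and shut, and the axes are right-handed (so a half turn about z gives the same grasp; the last joint's range is limited). The gripper opens to 95 mm and grips with 3 to 60 N. Pads are 20 mm wide; open, the fingers measure 119 mm over their backs; the gripper's body (75 mm by 180 mm) begins 59 mm behind the grasp point.
Start: joints at [1.123, 0.491, 1.559, -0, 1.092, -0.106], TCP at [209.474, 588.87, 214.661] pointing down, gripper open.
Joint ranges: [-3.1, 3.1], [-0.84, 2.19], [0.05, 2.79], [-1.13, 4.28], [0.06, 2.93], [-2.69, 2.69]. Speed limits (rad/s): [2.22, 2.22, 2.79, 3.14, 3.14, 3.14].

## Interface

Orientations are given as [roll, pitch, yaw] about the fixed x, y, z axes, in that order (R = Rz(yaw) Ry(pitch) Rx(roll)).
In Python, from cell import env, vision, job gives the robot as it stands.
- The arm moves only by the shell command python3 -m pendant 'ROWS' [OPENING]. ROWS is JSON, a list of rows, each a list of 4 numbers: the shift along the tool's x, y, z in mm, then the turn about the tool's z in degrees. In form: [[tx, ty, tz, turn], ...]. A call has 1 to 8 rows; each row is the pose to reach, as a shift and turn from the pose measured when the call began, along the tool's axes at that moment; what a row does not reach only later rows make up. A row lasts 1/8 s, in which the tool goes at most 62.5 mm and 10.7 degrees, less where a joint would pass 70% of its speed; a pose out of reach is approached as far as the arm can. A call with a gripper value outside its range is refused whole. OPENING is the closure, from 0 (fully open) to 1 (shut), set as the call begins (- or left out, the last holds). The fingers move at their own pace and stop on an object; the grip force is fixed at half the most. Time passes only in rows, so rows that repeat a pose let the fingers close. It gives the time, the measured TCP pose, the force and the opening at its end, in the units of the state.
- env.state(): the state, without advancing time (a new reading comes with each control period).
- vision.read_camera(name): name is "scene" or "side" or "wrist"; returns a dict with "pixels" (420x560x3 uint8, red, green, blue), "intrinsics" (3x3 intrinsics, pixels), "R" (3x3) and "t" (3): a world point X has camera coordinates R X + t; the wrist camera has in their place "tool_from_camera" (4x4, takes a point from camera to tool coordinates, whose origin is the TCP and whose axes are the tool frame's). Camera axes: x right, y down, z forward; pixel columns grow to the right and rows downward; lengths in mm; the calibration is good to about 2 mm. A picture is of the moment at which its call begins: read the wrist's pose just before it. There is no depth.
- job.job_done(): hands the job in, once; it reports no verdict.
Trained networks look in a picture, given as the dict that the camera call returned (one of the last four; its "shot" number tells which), for a name from the list of things; names that differ only in an ending like _2 or _b are one class to them, and where a whole thing is asked for, a point or a joint stands for the part that bears it (a point fixed in the world has none). Each returns a list of dicts, best first, with "confidence" (0 to 1); they miss things now and then, are a little off and sometimes report something else, mostly with a low value. They report only what shows in the picture. A call takes as long as a camera call. They do not tell look-alikes from the thing itself.
- vision.find_in(picture, query): "at" ([x, y, z] in mm, in the coordinates of the camera as it stood for that picture, good to about 4 mm: the middle of the surface that is visible of it).
- vision.regions_of(picture, query): "pixels" (420x560 bool, what is visible of it).
The state is a dict: "t": time; "joints": joint angles; "qvel": joint speeds; "tau": joint torques, N m; "eef_pos": TCP position; "tcp_rot": TCP orientation; "ft_force": force on the tool from outside, world axes, zero at the start; "moment": the same for the moment, N m; "opening": opening from 0.0 (shut) to 1.0 (fully open).
Only numpy, scipy, OpenCV 4.12 (cv2) and the standard library are available. Lean on these libraries where they do the work, as an engineer would, in place of code of your own. Each camera call takes 0.05 s, during which the arm holds its last target.

## Task

Lay every loose tile piece from the black sheet flat in the tray of the blue tile smoother, in one layer with none on top of another; then put the lid on so that it sits fully home, swing the red-gripped clamp right down on it, and last of all start the timer: press its red knob in, turn it clockwise to the green mark and let it spring back up. Leave the glue bottle, the mug and the plate where they are.

Things in the scene. Friction and masses are not known exactly. Their poses are not given: they have to be found in the camera images.
- smoother: Tile smoother, fixed: a blue open tray box 172 x 162 mm outside (x, y), walls 6 mm, rim 75 mm above the table; inside 160 x 150 mm, floor 30 mm above the table. Origin: centre of the tray box at table height, z up. Own -x points to the joined grey control box (90 x 110 mm, 60 mm high; its centre and timer knob at x = -131 mm), own -y to the clamp post. Place and yaw (to 0.25 rad) vary.
- tray_floor (a point): centre of the tray's inner floor, axes as smoother
- lid: Loose aluminium lid: plate 180 x 170 x 8 mm (x, y, z) on a rubber plug 148 x 138 x 8 mm that goes inside the tray walls, 6 mm free all round. Origin: centre of the plug's underside, z up. On the table it rests on its plug; seated, the plate lies on the tray rim, origin 67 mm above the table, lid x along the smoother's x (either way round). 280 g.
- lid_grip (a point): middle of the lid's black bar handle, 30 mm above the lid's origin; the bar is 56 mm long (along lid x), 14 mm wide, 26 mm tall, its top 42 mm above the lid's origin
- clamp (a joint): hold-down clamp arm: angle in rad, 0 = level, down on the lid; about 1.57 = upright; at the start 1.7 to 2.0, swung back out clear of the lid. Stiff hinge: it stays where it is left
- clamp_hinge (a point): the clamp arm's hinge, on top of the dark post at the smoother's right side (112 mm from its centre along -y, 92 mm above the table); the hinge axis is along the smoother's x and the arm, when down, points to the smoother's +y, over the lid's edge
- clamp_grip (a point): middle of the top face of the red cross grip (40 mm along x, 16 x 14 mm) near the end of the clamp arm, 70 mm from the hinge; when the clamp is down this face is the upper one, 98 mm above the table. The arm is a steel bar 10 mm thick
- timer_turn (a joint): timer knob angle in rad, clockwise from above: 0 = off mark (black), end stop 1.3 near the green mark. Unless pressed in, a catch blocks it at about 0.17; past about 1.07 the knob can spring back up and the catch then keeps it at the set position
- timer_press (a joint): how far the sprung timer knob is pressed in, m: 0 = up, end stop 0.007; the catch is free from about 0.0045. About 3 N to start, 9 N at the bottom
- timer_grip (a point): on the knob's vertical axis at mid height of its red grip bar, 86 mm above the table; the point turns with the knob and its x lies along the bar (44 mm long, 12 mm wide, 22 mm tall, top 11 mm above this point); below the bar is a black disc of radius 24 mm, its top 11 mm below this point
- glue: white glue bottle, 56 mm across, 150 mm tall; bystander. Origin: centre of its underside
- mug: white mug, 80 mm across, 90 mm tall; bystander. Origin: centre of its underside
- plate: white plate of offcuts, 150 mm across, 18 mm high; bystander. Origin: centre of its underside
- tile1: cut tile piece 40 x 30 x 12 mm (x, y, z), terracotta-red glaze on red clay, 35 g; origin at its centre. May be absent
- tile2: cut tile piece 44 x 32 x 12 mm (x, y, z), pale-blue glaze on red clay, 35 g; origin at its centre. May be absent
- tile3: cut tile piece 36 x 30 x 12 mm (x, y, z), yellow glaze on red clay, 35 g; origin at its centre. May be absent
- tile4: cut tile piece 42 x 28 x 12 mm (x, y, z), terracotta-red glaze on red clay, 35 g; origin at its centre. May be absent
- tile5: cut tile piece 34 x 34 x 12 mm (x, y, z), darker blue glaze on red clay, 35 g; origin at its centre. May be absent
There are look-alikes about, which are no part of the job. Leave any purple look-alike of the tile4 alone. Leave any purple look-alike of the tile1 alone.

How it is judged (in metres and radians):
On the way, in this order (a step that is already met when the one before it is completed fails the run):
1. every tile piece present lies flat in the tray, on its floor (x of tile1 in the frame of tray_floor between -0.08 and 0.08 m and y of tile1 in the frame of tray_floor between -0.075 and 0.075 m and z of tile1 in the frame of tray_floor between 0.002 and 0.01 m and angle between the z axis of each of tile1, tile2, tile3, tile4, tile5 and the z axis of smoother, either way round below 0.15 rad and x of tile2 in the frame of tray_floor between -0.08 and 0.08 m and y of tile2 in the frame of tray_floor between -0.075 and 0.075 m and z of tile2 in the frame of tray_floor between 0.002 and 0.01 m and x of tile3 in the frame of tray_floor between -0.08 and 0.08 m and y of tile3 in the frame of tray_floor between -0.075 and 0.075 m and z of tile3 in the frame of tray_floor between 0.002 and 0.01 m and x of tile4 in the frame of tray_floor between -0.08 and 0.08 m and y of tile4 in the frame of tray_floor between -0.075 and 0.075 m and z of tile4 in the frame of tray_floor between 0.002 and 0.01 m and x of tile5 in the frame of tray_floor between -0.08 and 0.08 m and y of tile5 in the frame of tray_floor between -0.075 and 0.075 m and z of tile5 in the frame of tray_floor between 0.002 and 0.01 m), for 0.2 s.
2. the lid is seated on the tray rim (z of lid in the frame of smoother between 0.062 and 0.071 m and x of lid in the frame of smoother between -0.01 and 0.01 m and y of lid in the frame of smoother between -0.01 and 0.01 m and angle between the z axis of lid and the z axis of smoother, either way round below 0.04 rad), for 0.2 s.
3. the clamp is down on the seated lid (all of step 2 and value of joint clamp below 0.12 rad), for 0.2 s.
4. the timer knob is set and has sprung back up, with the clamp down (value of joint timer_turn above 1.08 rad and value of joint timer_press below 0.002 m and value of joint clamp below 0.12 rad), for 0.2 s.
At the end, for the whole second after the job is handed in: All present tiles flat (0.15 rad) on the tray floor, centres 2-10 mm above it; lid seated (origin 62-71 mm up, within 10 mm of centre each way, level to 0.04 rad); clamp below 0.12 rad; timer past 1.08 rad and pressed under 2 mm; tiles and lid at rest (all of step 1 and all of step 2 and all of step 4 and linear speed of each of tile1, tile2, tile3, tile4, tile5, lid below 0.02 m/s); the robot touches nothing.
It fails at once if the glue is pushed more than 4 cm away or tipped over (distance of glue from where it was at the start of the episode above 0.04 m or angle between glue's own z axis and vertical above 0.6 rad).
It fails at once if the mug is pushed more than 4 cm away or tipped over (distance of mug from where it was at the start of the episode above 0.04 m or angle between mug's own z axis and vertical above 0.6 rad).
It fails at once if the plate is pushed more than 4 cm away or tipped over (distance of plate from where it was at the start of the episode above 0.04 m or angle between plate's own z axis and vertical above 0.6 rad).
Of tile1, tile2, tile3, tile4, tile5 only 3 to 5 are there at a start; the rules pass over those that are not, and their reading is None.
At some moment in a run one of tile1, tile2, tile3, tile4, tile5, lid may be knocked a few centimetres aside while the robot is not near it.
Once in a run the grip may slacken for a moment while it holds something.
It also fails if it takes over 210 s, if anything falls off the work surface, if the arm or the gripper's body presses on something with over 40 N, if the wrist force passes 120 N, or if a joint passes its speed limit or range.

## Working session

There is one attempt and no reset: what is moved stays moved. The work goes in short steps, Python scripts to look and compute and a shell command to move; the robot and the scene stay as the last step left them, time stands still between calls to the robot, and variables do not carry over. Pictures are saved under pics/ and viewed, and the job is handed in when it is done.

```bash
ls -la; mkdir -p pics; cat > h.py <<'E'
import numpy as np, cv2
from cell import env, vision, job
from scipy.spatial.transform import Rotation as Ro
def save(p,name):
    cv2.imwrite('pics/'+name+'.png',cv2.cvtColor(p['pixels'],cv2.COLOR_RGB2BGR))
def T(s):
    M=np.eye(4); M[:3,:3]=Ro.from_euler('xyz',s['tcp_rot']).as_matrix(); M[:3,3]=s['eef_pos']; return M
def shot(cam):
    s=env.state(); p=vision.read_camera(cam)
    if cam=='wrist':
        p['W']=T(s)@np.array(p['tool_from_camera'])
    else:
        M=np.eye(4);M[:3,:3]=p['R'];M[:3,3]=p['t'];p['W']=np.linalg.inv(M)
    return p
def ray(p,u,v,z):
    K=np.array(p['intrinsics']);d=p['W'][:3,:3]@np.linalg.solve(K,[u,v,1.]);o=p['W'][:3,3]
    return o+d*(z-o[2])/d[2]
def proj(p,X):
    c=np.linalg.inv(p['W'])@np.append(X,1);q=np.array(p['intrinsics'])@c[:3];return q[:2]/q[2]
def find(p,q):
    return [(round(d['confidence'],2),np.round((p['W']@np.append(d['at'],1))[:3],0)) for d in vision.find_in(p,q)]
def rect(p,mask,z):
    # min-area rect of largest contour projected on plane z -> centre,size,yaw of long side
    c,_=cv2.findContours(mask.astype(np.uint8),cv2.RETR_EXTERNAL,cv2.CHAIN_APPROX_NONE)
    c=max(c,key=cv2.contourArea)[:,0]
    P=np.array([ray(p,u,v,z)[:2] for u,v in c],np.float32)
    (cx,cy),(w,h),a=cv2.minAreaRect(P)
    if h>w: w,h=h,w; a+=90
    a=(a+90)%180-90
    return np.round([cx,cy,w,h],1),round(a,1)
def tool(dx,dy,dz):
    s=env.state();R=T(s)[:3,:3];return np.round(R.T@np.array([dx,dy,dz]),1)
def goto(X,yawj=None):
    """rows shift to bring TCP to X, and turn to bring jaw axis to world angle yawj (deg)"""
    s=env.state();M=T(s);sh=M[:3,:3].T@(np.array(X)-M[:3,3])
    j=np.degrees(np.arctan2(M[1,0],M[0,0]));out=[np.round(sh,1).tolist(),'jaw now',round(j,1)]
    if yawj is not None:
        t=-(yawj-j); t=(t+90)%180-90; out+=['turn',round(t,1),'j6',round(s['joints'][5],2)]
    return out
E
python3 - <<'E'
from h import *
s=env.state();print(s)
for c in ['scene','side','wrist']:
    p=shot(c);save(p,c+'0')
    print(c,np.round(p['W'],2).tolist(), np.round(p['intrinsics'],0).tolist())
    for q in ['smoother','lid','lid_grip','clamp_grip','timer_grip','glue','mug','plate','tile1','tile2','tile3','tile4','tile5']:
        print(q,find(p,q))
E
```

```text
total 12
drwxr-xr-x  3 agent agent 4096 Dec  7 05:14 .
drwxr-xr-x 23 root  root  4096 Dec  7 05:14 ..
drwxr-xr-x  2 agent agent 4096 Dec  7 05:14 pics
{'t': 0.0, 'joints': array([ 1.12338540e+00,  4.91547232e-01,  1.55949028e+00,  7.24504097e-06,
        1.09169835e+00, -1.05600753e-01]), 'qvel': array([-0.00134132, -0.00083797, -0.00038596,  0.00068879, -0.00210165,
       -0.00011487]), 'tau': array([-4.09849745e-03, -6.12632918e+01, -2.58169734e+01,  6.92003220e-02,
        4.83590690e-02, -1.67759235e-04]), 'eef_pos': array([209.35823773, 588.61217393, 214.05535025]), 'tcp_rot': array([-3.14146576e+00,  1.13616123e-03,  1.22898288e+00]), 'ft_force': array([-0.26832576,  0.13309424,  0.07152992]), 'moment': array([-0.02731922, -0.06317568, -0.01518005]), 'opening': 0.9989621275369489}
scene [[-0.78, 0.43, -0.45, 1008.76], [0.63, 0.55, -0.55, 581.28], [0.01, -0.71, -0.7, 793.55], [0.0, 0.0, 0.0, 1.0]] [[416.0, 0.0, 285.0], [0.0, 416.0, 215.0], [0.0, 0.0, 1.0]]
smoother [(0.62, array([ 579., -317.,   12.])), (0.58, array([587.,  55.,  50.]))]
lid [(0.84, array([451., 351.,  15.])), 
[... 2715 characters left out ...]
 array([ 410., -263.,   11.])), (0.55, array([ 500., -254.,    9.])), (0.37, array([567., -12.,  51.]))]
tile5 [(0.94, array([ 578., -331.,   14.])), (0.65, array([ 471., -168.,   12.])), (0.64, array([ 410., -263.,   11.])), (0.55, array([ 500., -254.,    9.])), (0.37, array([567., -12.,  51.]))]
wrist [[0.33, 0.91, 0.24, 140.99], [0.94, -0.32, -0.09, 612.81], [-0.0, 0.26, -0.97, 384.3], [0.0, 0.0, 0.0, 1.0]] [[317.0, 0.0, 280.0], [0.0, 317.0, 209.0], [0.0, 0.0, 1.0]]
smoother []
lid [(0.94, array([353., 402.,  17.]))]
lid_grip [(0.93, array([352., 403.,  18.]))]
clamp_grip []
timer_grip [(0.28, array([353., 402.,  19.]))]
glue []
mug []
plate []
tile1 []
tile2 []
tile3 []
tile4 []
tile5 []
```

View pics/scene0.png

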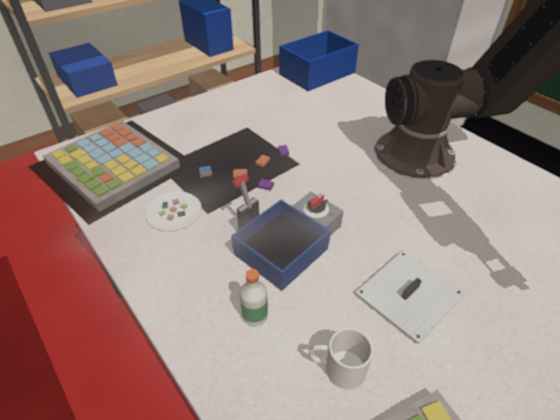

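View pics/side0.png

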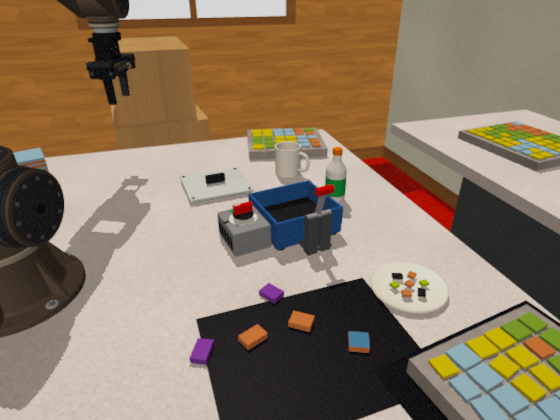

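View pics/wrist0.png

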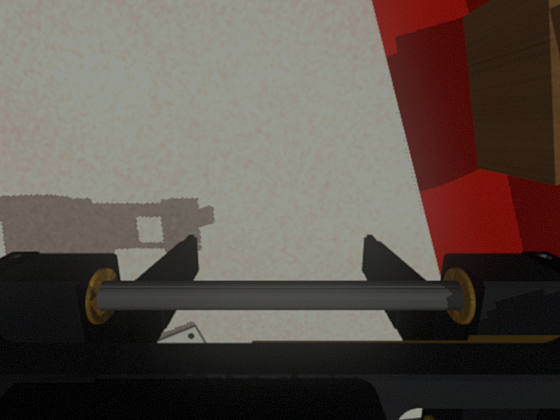

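The scene shows three loose tiles on the black sheet: two red at (240,174) and (263,160), and one blue at (205,171). There are two purple decoys at (283,150) and (265,184). The smoother is at about (285,240), the lid at (410,292), and the clamp is swung back near (245,190). Next I'll measure these from both fixed cameras.

```bash
python3 - <<'E'
from h import *
for c in ['scene','side']:
    p=shot(c)
    hsv=cv2.cvtColor(p['pixels'],cv2.COLOR_RGB2HSV)
    for d in vision.regions_of(p,'tile1'):
        m=d['pixels']; 
        if m.sum()>2000 or m.sum()<10: continue
        col=np.median(p['pixels'][m],0); vv,uu=np.nonzero(m)
        print(c,round(d['confidence'],2),m.sum(),col,(uu.mean().round(1),vv.mean().round(1)),rect(p,m,9))
    for q in ['lid','smoother']:
        for d in vision.regions_of(p,q)[:2]:
            print(q,d['confidence'],d['pixels'].sum(),rect(p,d['pixels'],12 if q=='lid' else 75))
    im=cv2.resize(p['pixels'][130:290,180:400] if c=='scene' else p['pixels'][150:370,190:390],None,fx=3.4 if c=='scene' else 2.7,fy=3.4 if c=='scene' else 2.7,interpolation=cv2.INTER_CUBIC)
    cv2.imwrite(f'pics/{c}_z.png',im[...,::-1])
E
```

```text
scene 0.54 94 [ 94.  121.  140.5] (np.float64(205.8), np.float64(170.8)) (array([ 573.9, -323.1,   44.7,   29.6]), 59.4)
scene 0.52 118 [123.  79. 138.] (np.float64(266.3), np.float64(184.1)) (array([ 469.4, -162.7,   40.3,   39.7]), -55.1)
scene 0.44 95 [178. 118.  93.] (np.float64(239.4), np.float64(172.2)) (array([ 498.8, -251. ,   39. ,   38.2]), -35.1)
scene 0.27 1780 [200. 197. 188.] (np.float64(173.0), np.float64(210.3)) (array([ 730.8, -234.7,  153.7,  147.8]), -38.0)
lid 0.51 7087 (array([564.7, -18.1, 343. , 337.5]), 29.7)
smoother 0.83 7157 (array([576.2,   2.7, 334.2, 292.6]), -80.1)
side 0.94 436 [133.  59. 153.] (np.float64(201.5), np.float64(351.1)) (array([ 325.6, -267.4,   49.8,   30.3]), 63.4)
side 0.79 328 [130.  55. 150.] (np.float64(270.5), np.float64(292.9)) (array([ 469.2, -167.7,   47.3,   40.3]), -58.0)
side 0.7 393 [ 72. 123. 152.] (np.float64(357.7), np.float64(341.8)) (array([ 574.8, -327.1,   42.8,   32.5]), 65.0)
side 0.67 366 [195. 113.  52.] (np.float64(300.4), np.float64(321.0)) (array([ 500.1, -253.8,   42. ,   39.1]), -36.3)
side 0.64 471 [193. 111.  52.] (np.float64(252.1), np.float64(336.8)) (array([ 410.3, -263. ,   48.9,   37.3]), 23.1)
lid 0.98 1750 (array([443.1, 340.3, 196.9, 182.7]), -85.2)
smoother 0.83 6864 (array([543.1,   6.9, 323.6, 282.9]), 77.3)
```

View pics/scene_z.png

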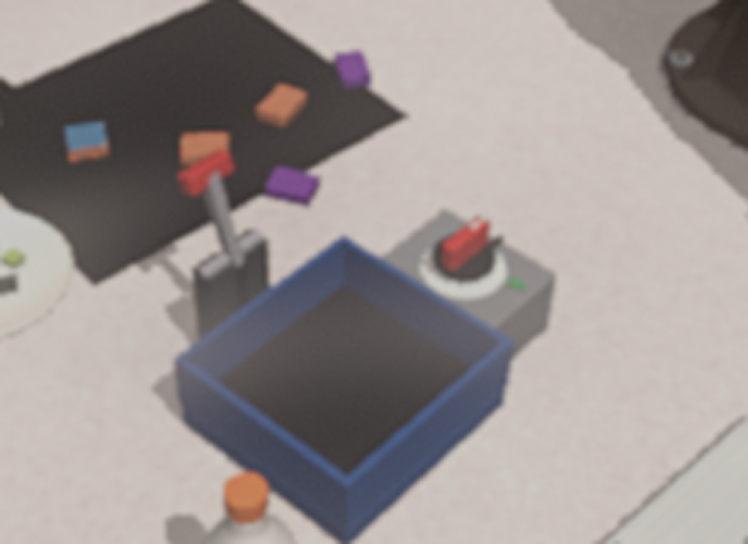

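View pics/side_z.png

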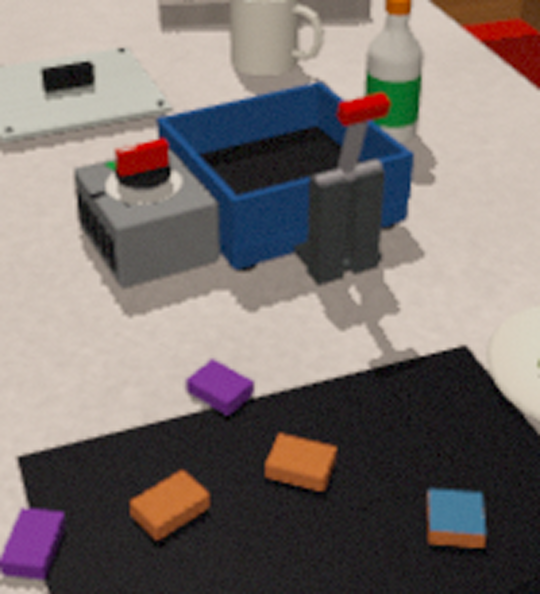

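```bash
python3 - <<'E'
from h import *
p=shot('scene')
for u,v in [(281.5,200.6),(330,230.9),(282,270.6),(232.9,235.9)]: print(ray(p,u,v,75).round(0))
p=shot('side')
for u,v in [(168,118),(321,87),(411,155),(238,197)]: print(ray(p,190+u/2.7,150+v/2.7,75).round(0))
E
python3 -m pendant '[[-26,56,-20,6],[-52,112,-40,12],[-78,168,-60,18],[-104,224,-80,24],[-130,280,-80,30],[-156,336,-80,36],[-182,392,-80,43],[-203,444,-80,50]]' 0
```

```text
[523. -25.  75.]
[498. 129.  75.]
[660. 151.  75.]
[687.   1.  75.]
[505. 119.  75.]
[660. 138.  75.]
[687. -10.  75.]
[527. -31.  75.]
t: 3.6
eef_pos: [560.6, 247.4, 294.9]
tcp_rot: [-3.141, -0.001, 0.352]
ft_force: [-0.3, 0.6, 1.2]
opening: 1.001
```

```bash
python3 - <<'E'
from h import *
print(goto([500,-210,300],-20),env.state()['eef_pos'])
E
```

```text
[[-214.7, 408.4, -5.2], 'jaw now', np.float64(20.2), 'turn', np.float64(40.2), 'j6', np.float64(-0.04)] [560.63871183 247.44270946 294.93806471]
```

```bash
python3 -m pendant '[[-27,51,0,5],[-54,102,0,10],[-81,153,0,15],[-108,204,0,20],[-135,255,0,25],[-162,306,0,30],[-189,357,0,35],[-215,408,-5,40]]'; python3 - <<'E'
from h import *
print(env.state()['eef_pos'])
p=shot('wrist');save(p,'w1')
for d in vision.regions_of(p,'tile1'):
    m=d['pixels']
    if m.sum()<10: continue
    print(round(d['confidence'],2),m.sum(),np.median(p['pixels'][m],0),[x.mean().round(1) for x in np.nonzero(m)[::-1]],rect(p,m,10))
E
```

```text
t: 4.6
eef_pos: [498.9, -211.5, 299.8]
tcp_rot: [-3.141, -0.0, -0.349]
ft_force: [1.8, 1.0, 0.3]
opening: 1.001
[ 498.9124887  -211.49412299  299.81696055]
0.93 598 [135.  83. 157.] [np.float64(250.4), np.float64(150.4)] (array([ 471.2, -163.1,   40.5,   30.8]), -54.2)
0.81 514 [198. 107.  62.] [np.float64(236.4), np.float64(223.6)] (array([ 411.8, -257.7,   45.4,   28.2]), 25.1)
0.74 633 [190. 102.  59.] [np.float64(290.4), np.float64(199.1)] (array([ 501.2, -250. ,   44.9,   34.4]), -33.3)
0.57 523 [ 66. 106. 131.] [np.float64(352.1), np.float64(226.2)] (array([ 576.1, -321.4,   37.2,   35.1]), -19.9)
```

View pics/w1.png

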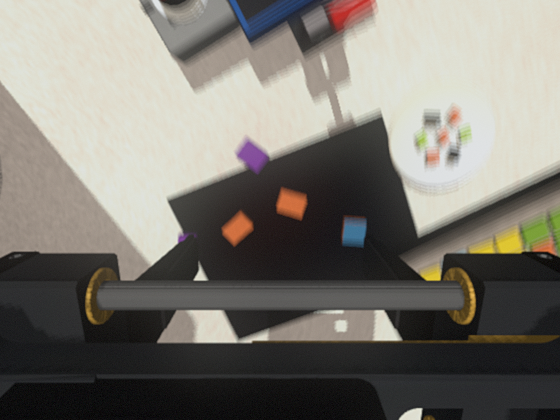

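```bash
python3 - <<'E'
from h import *
p=shot('wrist');p=shot('wrist');save(p,'w2')
for d in vision.regions_of(p,'tile1'):
    m=d['pixels']
    if m.sum()<10: continue
    print(round(d['confidence'],2),m.sum(),np.median(p['pixels'][m],0),[x.mean().round(1) for x in np.nonzero(m)[::-1]],rect(p,m,10))
cv2.imwrite('pics/w2z.png',cv2.resize(p['pixels'][130:260,180:400],None,fx=3.5,fy=3.5)[...,::-1])
E
```

```text
0.93 517 [216. 116.  67.] [np.float64(236.5), np.float64(223.7)] (array([ 411.6, -258.8,   44.4,   29.2]), 25.0)
0.75 617 [138.  83. 161.] [np.float64(249.5), np.float64(150.0)] (array([ 470.8, -162.4,   40.2,   31.1]), -56.4)
0.59 562 [215. 115.  66.] [np.float64(289.6), np.float64(198.6)] (array([ 500.7, -248.7,   40.8,   32.4]), -34.5)
```

View pics/w2z.png

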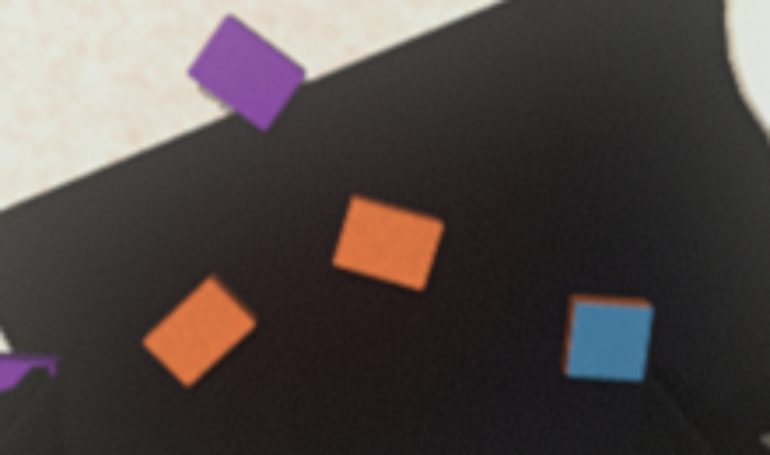

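```bash
python3 - <<'E'
from h import *
print(goto([500.5,-249,60],55.5))
E
```

```text
[[14.4, 37.0, 239.6], 'jaw now', np.float64(-19.8), 'turn', np.float64(-75.3), 'j6', np.float64(-0.17)]
```

```bash
python3 -m pendant '[[2,5,30,-9.4],[4,10,60,-18.8],[6,15,90,-28.2],[8,20,120,-37.6],[10,25,150,-47],[12,30,180,-56.4],[14,37,210,-65.8],[14.4,37,240,-75.3]]' 0; python3 - <<'E'
from h import *
p=shot('wrist');save(p,'w3')
for d in vision.regions_of(p,'tile1'):
    m=d['pixels']
    if m.sum()<10: continue
    print(round(d['confidence'],2),m.sum(),np.median(p['pixels'][m],0),[x.mean().round(1) for x in np.nonzero(m)[::-1]],rect(p,m,11))
print(goto([500.5,-249,3],55.5))
E
```

```text
t: 5.85
eef_pos: [501.0, -247.8, 58.9]
tcp_rot: [3.141, -0.001, 0.976]
ft_force: [-0.2, -0.5, 0.6]
opening: 0.999
0.91 2921 [230. 126.  70.] [np.float64(191.3), np.float64(130.3)] (array([ 410.9, -258.8,   44.2,   29.4]), 22.1)
0.89 601 [90. 75. 81.] [np.float64(252.2), np.float64(333.8)] (array([ 561. , -316.2,   34.5,   13.8]), 64.6)
0.8 2948 [152.  86. 178.] [np.float64(359.4), np.float64(123.0)] (array([ 469.4, -163.9,   40.2,   31.9]), -55.8)
0.6 2197 [226. 123.  68.] [np.float64(277.1), np.float64(227.9)] (array([ 499.5, -249.6,   41.9,   29.5]), -35.1)
0.56 3325 [ 93.  42. 113.] [np.float64(100.8), np.float64(21.9)] (array([ 330. , -265. ,   47.6,   26.4]), 56.0)
[[-1.3, 2.0, 54.3], 'jaw now', np.float64(55.7), 'turn', np.float64(0.2), 'j6', np.float64(-1.55)]
```

View pics/w3.png

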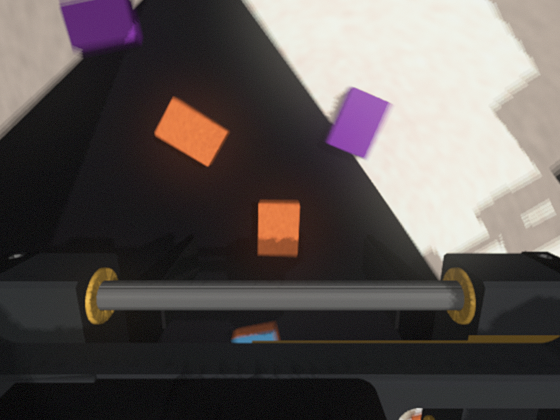

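The image shows red tile B at (278,228), square between the jaws, 1–2 mm from the planned point. I'll go down and grip it.

```bash
python3 -m pendant '[[-1,2,30,0],[-1,2,48,0],[-1,2,55,0],[-1,2,55,0]]' 0;  python3 -m pendant '[[0,0,0,0],[0,0,0,0],[0,0,0,0],[0,0,0,0],[0,0,0,0],[0,0,0,0]]' 1; python3 -m pendant '[[0,0,-50,0],[0,0,-100,0],[0,0,-150,0],[0,0,-190,0],[0,0,-190,0]]'; python3 - <<'E'
from h import *
a=np.radians(8.5);R=np.array([[np.cos(a),-np.sin(a)],[np.sin(a),np.cos(a)]])
c=np.array([593.5,59])
for q in [(-38,22),(38,22),(0,-38)]: print(c+R@np.array(q))
print(goto([*(c+R@np.array([38,22])),200],8.5))
E
```

```text
t: 6.45
eef_pos: [500.9, -248.6, 2.7]
tcp_rot: [-3.137, -0.001, 0.972]
ft_force: [1.4, 0.3, 0.2]
opening: 1.001
t: 7.2
eef_pos: [500.8, -248.6, 2.6]
tcp_rot: [-3.137, -0.001, 0.972]
ft_force: [-0.1, -0.3, -0.6]
opening: 0.43
t: 7.82
eef_pos: [502.4, -249.7, 195.5]
tcp_rot: [3.141, -0.001, 0.972]
ft_force: [-0.2, -0.5, -1.3]
opening: 0.008
[552.66559015  75.14159137]
[627.83079576  86.37510662]
[599.11675762  21.41739719]
[[348.3, -85.9, -4.3], 'jaw now', np.float64(55.7), 'turn', np.float64(47.2), 'j6', np.float64(-1.55)]
```

```bash
python3 -m pendant '[[0,0,0,0],[0,0,0,0],[0,0,0,0],[0,0,0,0],[0,0,0,0],[0,0,0,0],[0,0,0,0]]' 0; python3 - <<'E'
from h import *
p=shot('wrist');save(p,'w4')
for d in vision.regions_of(p,'tile1'):
    m=d['pixels']
    if m.sum()<10: continue
    print(round(d['confidence'],2),m.sum(),np.median(p['pixels'][m],0),[x.mean().round(1) for x in np.nonzero(m)[::-1]],rect(p,m,11))
E
```

```text
t: 8.7
eef_pos: [502.4, -249.7, 195.5]
tcp_rot: [3.141, -0.001, 0.972]
ft_force: [0.1, 0.0, 0.1]
opening: 0.689
0.96 1311 [143.  75. 172.] [np.float64(172.5), np.float64(58.2)] (array([ 325.6, -263.7,   43.8,   29.6]), 64.8)
0.94 1130 [150.  88. 176.] [np.float64(329.3), np.float64(121.8)] (array([ 469.7, -163.8,   41.1,   31.9]), -57.3)
0.83 653 [ 75. 130. 167.] [np.float64(264.1), np.float64(268.2)] (array([ 569.8, -320.4,   37.7,   30.4]), 55.8)
0.71 901 [228. 125.  70.] [np.float64(278.6), np.float64(188.6)] (array([ 499.7, -250. ,   40.6,   29.3]), -34.9)
0.66 1044 [228. 125.  70.] [np.float64(225.4), np.float64(126.3)] (array([ 410.6, -259.4,   42.9,   28.6]), 23.8)
```

View pics/w4.png

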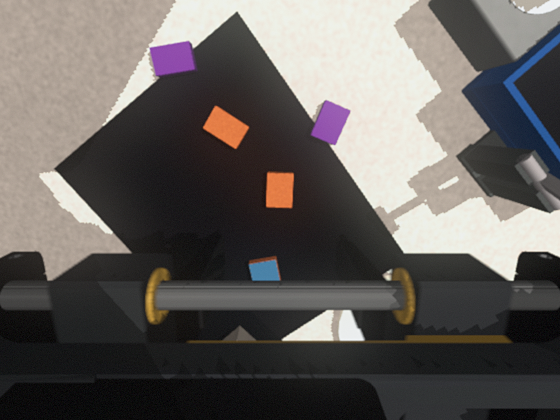

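The tile hasn't moved. I lifted before the fingers had finished closing. I'll go again from a smaller opening and wait longer.

```bash
python3 -m pendant '[[-2,2,60,0],[-2,2,120,0],[-2,2,165,0],[-2,2,184,0],[-2,2,192,0],[-2,2,192,0]]' 0.4;  python3 -m pendant '[[0,0,0,0],[0,0,0,0],[0,0,0,0],[0,0,0,0],[0,0,0,0],[0,0,0,0]]' 1; python3 -m pendant '[[0,0,-10,0],[0,0,-60,0],[0,0,-120,0],[0,0,-175,0],[0,0,-195,0],[0,0,-195,0]]'; python3 - <<'E'
from h import *
print(goto([628,86,200],8.5))
E
```

```text
t: 9.55
eef_pos: [503.2, -252.6, 3.7]
tcp_rot: [3.141, -0.001, 0.972]
ft_force: [-0.2, -0.2, 0.2]
opening: 0.6
t: 10.3
eef_pos: [503.4, -252.6, 4.1]
tcp_rot: [3.14, -0.001, 0.972]
ft_force: [-0.3, 0.8, 5.9]
opening: 0.311
t: 11.05
eef_pos: [503.4, -252.8, 200.9]
tcp_rot: [3.137, -0.001, 0.972]
ft_force: [-0.3, -0.1, -0.2]
opening: 0.311
[[350.1, -88.0, 0.8], 'jaw now', np.float64(55.7), 'turn', np.float64(47.2), 'j6', np.float64(-1.56)]
```

```bash
python3 -m pendant '[[50,-12,0,6],[100,-24,0,12],[150,-36,0,18],[200,-48,0,24],[250,-60,0,30],[300,-72,0,36],[350,-88,0,42],[350,-88,0,47]]'; python3 - <<'E'
from h import *
p=shot('wrist');p=shot('wrist');save(p,'w5')
print(goto([628,86,36],8.5))
E
```

```text
t: 12.05
eef_pos: [627.8, 89.2, 198.7]
tcp_rot: [3.14, -0.001, 0.152]
ft_force: [-0.6, 0.4, -0.6]
opening: 0.31
[[0.3, 0.5, 162.9], 'jaw now', np.float64(8.7), 'turn', np.float64(0.2), 'j6', np.float64(-0.12)]
```

View pics/w5.png

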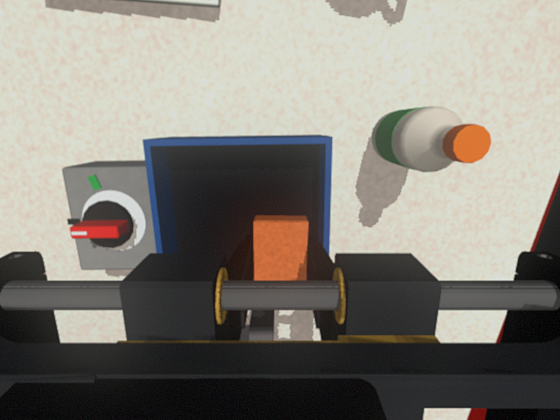

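```bash
python3 - <<'E'
from h import *
p=shot('wrist')
for u,v in [(146,140),(331,137),(329,250)]: print(ray(p,u,v,75).round(1))
print(ray(p,115,215,75).round(1))
cv2.imwrite('pics/w5z.png',cv2.resize(p['pixels'][110:280,40:360],None,fx=2.5,fy=2.5)[...,::-1])
E
```

```text
[498.1 125.7  75. ]
[663.1 154.   75. ]
[682.4  46.1  75. ]
[471.8  50.2  75. ]
```

View pics/w5z.png

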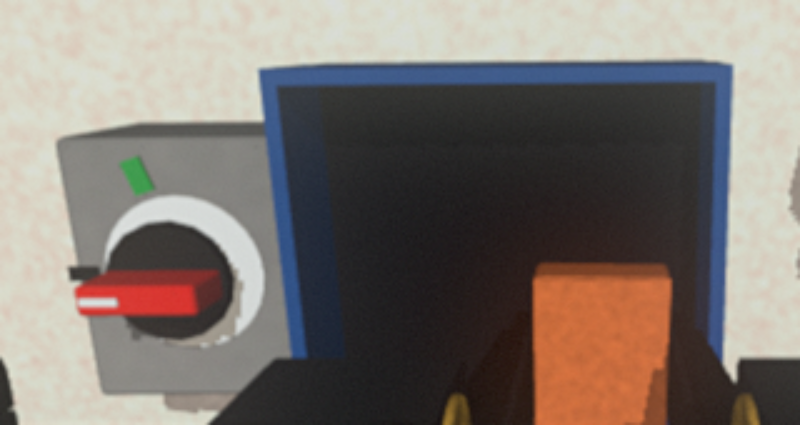

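```bash
python3 -m pendant '[[0,0,50,0],[0,0,100,0],[0,0,140,0],[0,0,155,0],[0,0,161,0],[0,0,163,0],[0,0,163,0]]'; python3 -m pendant '[[0,0,0,0],[0,0,0,0],[0,0,0,0]]' 0.5;  python3 -m pendant '[[0,0,-10,0],[0,0,-60,0],[0,0,-120,0],[0,0,-175,0],[0,0,-200,0]]'; python3 - <<'E'
from h import *
print(goto([411,-259,190],114))
E
```

```text
t: 13.08
eef_pos: [628.3, 85.7, 37.4]
tcp_rot: [3.139, -0.003, 0.154]
ft_force: [1.4, 0.9, 0.5]
opening: 0.316
t: 13.45
eef_pos: [628.3, 85.8, 37.7]
tcp_rot: [3.139, -0.004, 0.154]
ft_force: [0.6, 0.3, 0.4]
opening: 0.494
t: 14.08
eef_pos: [628.1, 86.2, 242.0]
tcp_rot: [3.138, -0.009, 0.154]
ft_force: [-0.8, 0.2, -0.4]
opening: 0.5
[[-267.9, 307.7, 50.7], 'jaw now', np.float64(8.8), 'turn', np.float64(74.8), 'j6', np.float64(-0.12)]
```

```bash
python3 -m pendant '[[-36,41,0,10],[-72,82,0,20],[-108,123,0,30],[-144,164,0,40],[-180,205,10,50],[-216,246,20,60],[-252,287,35,70],[-268,308,51,75]]' 0.35; python3 - <<'E'
from h import *
p=shot('side');save(p,'s1')
p=shot('wrist')
for d in vision.regions_of(p,'tile1'):
    m=d['pixels']
    if m.sum()<10: continue
    print(round(d['confidence'],2),m.sum(),np.median(p['pixels'][m],0),[x.mean().round(1) for x in np.nonzero(m)[::-1]],rect(p,m,11))
print(goto([411,-259,3],113.5))
E
```

```text
t: 15.08
eef_pos: [409.6, -261.2, 190.2]
tcp_rot: [-3.134, -0.006, -1.161]
ft_force: [-0.1, -0.5, -0.4]
opening: 0.65
0.96 1250 [ 76. 134. 171.] [np.float64(398.6), np.float64(66.5)] (array([ 575.5, -322.5,   36.7,   34.1]), -22.7)
0.85 1124 [152.  90. 178.] [np.float64(215.8), np.float64(100.4)] (array([ 471.3, -163.3,   39.7,   30.3]), -55.9)
0.76 965 [227. 124.  71.] [np.float64(277.2), np.float64(187.1)] (array([ 412.3, -258.7,   44.2,   27.8]), 22.7)
0.76 844 [138.  70. 165.] [np.float64(252.6), np.float64(255.0)] (array([ 327. , -263.3,   42.4,   30.5]), 65.2)
[[-1.4, 0.4, 186.8], 'jaw now', np.float64(-66.3), 'turn', np.float64(0.2), 'j6', np.float64(0.45)]
```

View pics/s1.png

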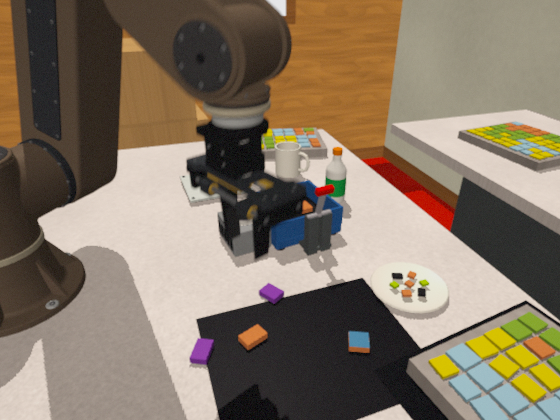

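The first tile shows in the tray at about (303,208). Next is red tile A.

```bash
python3 -m pendant '[[-1,0.5,60,0],[-1,0.5,120,0],[-1,0.5,160,0],[-1,0.5,178,0],[-1,0.5,186,0],[-1,0.5,187,0]]' 0.4;  python3 -m pendant '[[0,0,0,0],[0,0,0,0],[0,0,0,0],[0,0,0,0],[0,0,0,0],[0,0,0,0]]' 1; python3 -m pendant '[[0,0,-10,0],[0,0,-60,0],[0,0,-120,0],[0,0,-175,0],[0,0,-198,0],[0,0,-198,0]]'; python3 - <<'E'
from h import *
print(goto([555,77,200],8.5))
E
```

```text
t: 15.98
eef_pos: [411.8, -259.0, 3.3]
tcp_rot: [-3.134, -0.005, -1.155]
ft_force: [0.1, 0.2, -0.3]
opening: 0.598
t: 16.73
eef_pos: [411.8, -259.2, 3.6]
tcp_rot: [-3.134, -0.006, -1.155]
ft_force: [-0.5, 0.1, 6.4]
opening: 0.292
t: 17.48
eef_pos: [410.3, -259.1, 203.5]
tcp_rot: [-3.132, -0.009, -1.155]
ft_force: [-0.1, 0.5, -0.4]
opening: 0.291
[[-249.0, -268.1, 3.7], 'jaw now', np.float64(-66.2), 'turn', np.float64(-74.7), 'j6', np.float64(0.45)]
```

```bash
python3 -m pendant '[[-35,-38,0,-10],[-70,-76,0,-20],[-105,-114,0,-30],[-140,-152,0,-40],[-175,-190,0,-50],[-210,-228,0,-60],[-245,-266,0,-70],[-249,-268,0,-75]]'; python3 - <<'E'
from h import *
p=shot('wrist');p=shot('wrist');save(p,'w6')
print(env.state()['opening'],goto([555,77,37],8.5))
E
```

```text
t: 18.48
eef_pos: [554.9, 79.7, 201.8]
tcp_rot: [3.136, -0.009, 0.162]
ft_force: [-0.2, -0.5, 0.1]
opening: 0.288
0.2898877195112731 [[-0.8, 0.1, 165.0], 'jaw now', np.float64(9.0), 'turn', np.float64(0.5), 'j6', np.float64(-0.13)]
```

View pics/w6.png

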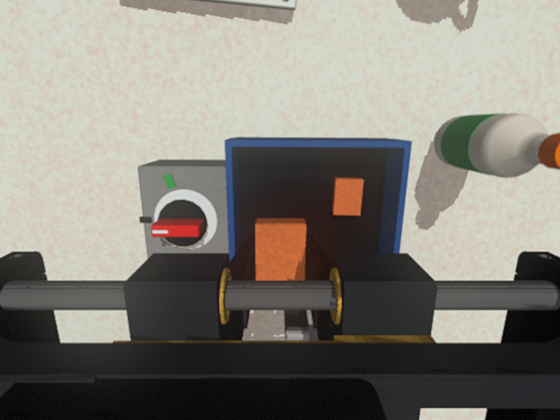

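```bash
python3 -m pendant '[[0,0,50,0],[0,0,100,0],[0,0,140,0],[0,0,156,0],[0,0,163,0],[0,0,165,0],[0,0,165,0]]'; python3 -m pendant '[[0,0,0,0],[0,0,0,0],[0,0,0,0]]' 0.52;  python3 -m pendant '[[0,0,-10,0],[0,0,-60,0],[0,0,-120,0],[0,0,-175,0],[0,0,-200,0]]'; python3 - <<'E'
from h import *
print(goto([575,-322,200],-21))
E
```

```text
t: 19.45
eef_pos: [556.2, 77.2, 38.0]
tcp_rot: [3.135, -0.01, 0.157]
ft_force: [0.9, -0.8, -0.3]
opening: 0.291
t: 19.82
eef_pos: [556.3, 77.3, 38.3]
tcp_rot: [3.135, -0.011, 0.157]
ft_force: [0.1, -0.4, -0.2]
opening: 0.472
t: 20.45
eef_pos: [554.4, 78.2, 242.3]
tcp_rot: [3.135, -0.015, 0.157]
ft_force: [0.3, -0.6, -0.3]
opening: 0.477
[[-42.8, 398.3, 44.3], 'jaw now', np.float64(9.0), 'turn', np.float64(30.0), 'j6', np.float64(-0.13)]
```

```bash
python3 -m pendant '[[-6,57,0,4],[-12,114,0,8],[-18,171,0,12],[-24,228,0,16],[-30,285,10,20],[-36,342,20,24],[-43,398,34,28],[-43,398,44,30]]' 0.35; python3 - <<'E'
from h import *
p=shot('wrist');p=shot('wrist');save(p,'w7')
for d in vision.regions_of(p,'tile1'):
    m=d['pixels']
    if m.sum()<10: continue
    print(round(d['confidence'],2),m.sum(),np.median(p['pixels'][m],0),[x.mean().round(1) for x in np.nonzero(m)[::-1]],rect(p,m,11))
print(goto([575,-322,3],-21))
E
```

```text
t: 21.45
eef_pos: [574.0, -325.2, 199.7]
tcp_rot: [-3.14, -0.016, -0.372]
ft_force: [0.8, 1.1, 0.1]
opening: 0.648
0.71 863 [ 74. 130. 167.] [np.float64(280.6), np.float64(188.2)] (array([ 577.1, -322.2,   35. ,   33.4]), 68.5)
0.69 1268 [143.  77. 171.] [np.float64(133.0), np.float64(86.0)] (array([ 471.9, -164.3,   43.4,   31.1]), -56.6)
0.63 1063 [ 94.  53. 111.] [np.float64(62.8), np.float64(218.5)] (array([ 328.2, -263.6,   44.5,   35.2]), 64.4)
[[-2.3, 1.2, 197.3], 'jaw now', np.float64(-21.0), 'turn', np.float64(0.0), 'j6', np.float64(-0.25)]
```

View pics/w7.png

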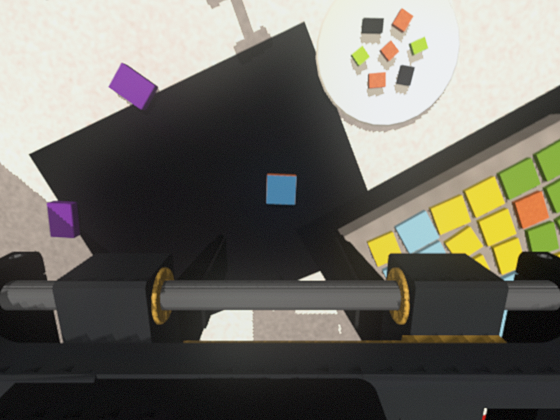

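```bash
python3 -m pendant '[[-1,1,60,0],[-1,1,120,0],[-1,1,165,0],[-1,1,185,0],[-1,1,195,0],[-1,1,197,0],[-1,1,197,0]]' 0.4;  python3 -m pendant '[[0,0,0,0],[0,0,0,0],[0,0,0,0],[0,0,0,0],[0,0,0,0],[0,0,0,0]]' 1; python3 -m pendant '[[0,0,-10,0],[0,0,-60,0],[0,0,-120,0],[0,0,-175,0],[0,0,-200,0],[0,0,-200,0]]'; python3 - <<'E'
from h import *
print(goto([599,22,200],8.5))
E
```

```text
t: 22.48
eef_pos: [576.8, -322.5, 4.8]
tcp_rot: [-3.14, -0.018, -0.366]
ft_force: [0.5, 0.4, 0.4]
opening: 0.6
t: 23.22
eef_pos: [576.9, -322.7, 5.1]
tcp_rot: [-3.14, -0.018, -0.366]
ft_force: [-1.0, 0.2, 4.6]
opening: 0.352
t: 23.98
eef_pos: [573.9, -321.9, 207.4]
tcp_rot: [-3.141, -0.022, -0.366]
ft_force: [0.1, -0.2, -1.3]
opening: 0.352
[[-99.7, -330.1, 5.4], 'jaw now', np.float64(-21.0), 'turn', np.float64(-29.5), 'j6', np.float64(-0.25)]
```

```bash
python3 -m pendant '[[-15,-50,0,-4],[-30,-100,0,-8],[-45,-150,0,-12],[-60,-200,0,-16],[-75,-250,0,-20],[-90,-300,0,-24],[-100,-330,0,-29],[-100,-330,0,-29.5]]'; python3 - <<'E'
from h import *
p=shot('wrist');p=shot('wrist');save(p,'w8')
print(env.state()['opening'],goto([599,22,38],8.5))
E
```

```text
t: 24.98
eef_pos: [597.9, 24.0, 203.9]
tcp_rot: [3.132, -0.017, 0.153]
ft_force: [0.6, -0.4, -1.3]
opening: 0.36
0.3554135435040032 [[-2.1, -1.7, 166.3], 'jaw now', np.float64(8.5), 'turn', np.float64(0.0), 'j6', np.float64(-0.22)]
```

View pics/w8.png

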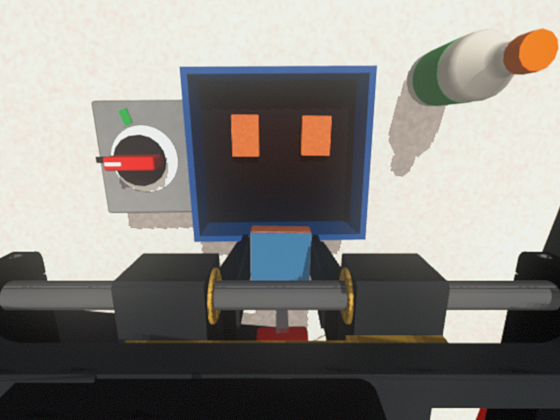

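```bash
python3 - <<'E'
from h import *
p=shot('wrist')
P=np.array([ray(p,u,v,75)[:2] for u,v in [(182,68),(376,67),(365,239),(196,241)]])
print(P.round(1),P.mean(0)); e=P[1]-P[0]+P[2]-P[3]; print(np.degrees(np.arctan2(e[1],e[0])))
e=P[1]-P[2]+P[0]-P[3]; print(np.degrees(np.arctan2(e[1],e[0]))-90)
for u,v in [(105,165),(154,163)]: print('knob',ray(p,u,v,97).round(1))
print('disc',ray(p,138,161,75).round(1))
print('green,black',ray(p,125,116,60).round(1),ray(p,100,160,60).round(1))
cv2.imwrite('pics/w8z.png',cv2.resize(p['pixels'][60:260,80:390],None,fx=2.5,fy=2.5)[...,::-1])
E
python3 -m pendant '[[-2,-1,50,0],[-2,-1,100,0],[-2,-1,140,0],[-2,-1,157,0],[-2,-1,165,0],[-2,-1,166,0],[-2,-1,166,0]]'
```

```text
[[498.2 126.2]
 [664.8 152.7]
 [690.6  -5.3]
 [523.  -31.6]] [594.11098512  60.48514896]
8.993926937001769
9.098809966185911
knob [444.5  36.3  97. ]
knob [485.9  44.2  97. ]
disc [463.5  40.   75. ]
green,black [444.   77.9  60. ] [421.1  32.8  60. ]
t: 26.0
eef_pos: [599.9, 20.7, 39.7]
tcp_rot: [3.131, -0.019, 0.148]
ft_force: [-0.4, -0.5, -0.6]
opening: 0.353
```

View pics/w8z.png

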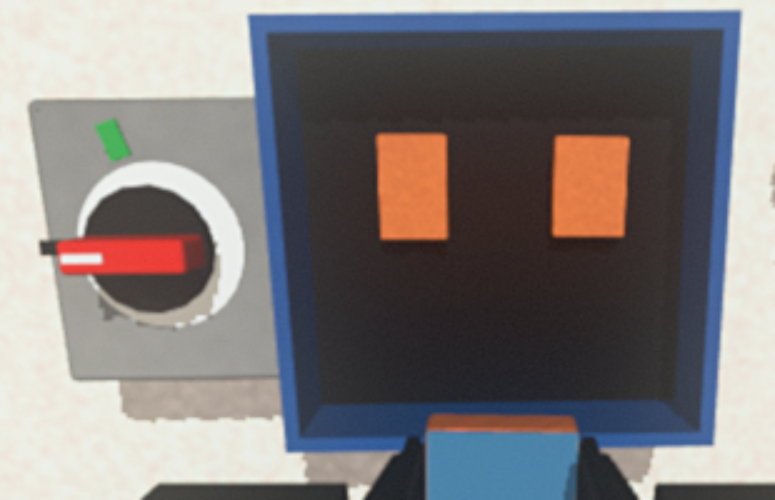

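```bash
python3 -m pendant '[[0,0,4,0],[0,0,4,0]]'; python3 -m pendant '[[0,0,0,0],[0,0,0,0],[0,0,0,0]]' 0.48;  python3 -m pendant '[[0,0,-10,0],[0,0,-60,0],[0,0,-120,0],[0,0,-175,0],[0,0,-230,0],[0,0,-240,0]]'; python3 - <<'E'
from h import *
p=shot('scene');save(p,'sc2')
p=shot('wrist');save(p,'w9')
print(env.state()['eef_pos'],goto([470,250,260],60))
E
```

```text
t: 26.25
eef_pos: [600.1, 20.7, 36.0]
tcp_rot: [3.131, -0.02, 0.148]
ft_force: [0.1, -0.1, -1.3]
opening: 0.354
t: 26.62
eef_pos: [600.1, 20.7, 36.0]
tcp_rot: [3.131, -0.02, 0.148]
ft_force: [0.4, -0.1, -0.1]
opening: 0.511
t: 27.38
eef_pos: [595.7, 22.5, 280.6]
tcp_rot: [3.13, -0.027, 0.148]
ft_force: [-0.2, -0.0, -1.3]
opening: 0.524
[594.94950129  22.52102562 277.27619662] [[-90.5, -243.5, 12.6], 'jaw now', np.float64(8.5), 'turn', np.float64(-51.5), 'j6', np.float64(-0.22)]
```

View pics/w9.png

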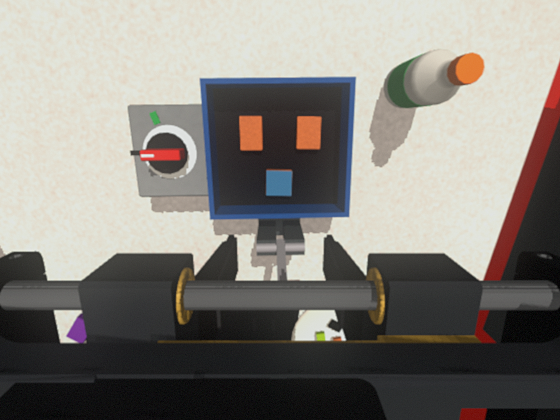

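View pics/sc2.png

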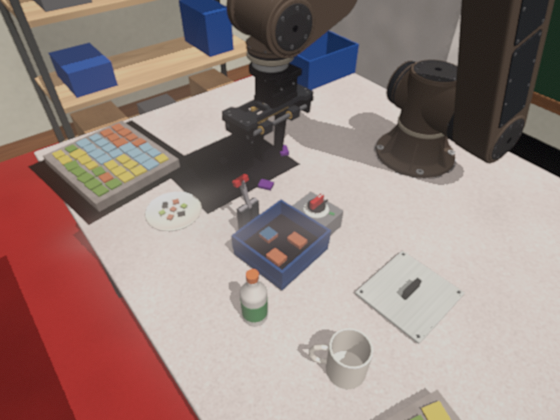

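```bash
python3 - <<'E'
from h import *
s=env.state();print(s['t'],s['tcp_rot'],s['eef_pos'],s['joints'])
p=shot('scene')
d=[x for x in vision.regions_of(p,'lid')]
for x in d: print(x['confidence'],x['pixels'].sum(),rect(p,x['pixels'],16))
s=env.state();print(s['t'],s['tcp_rot'],s['eef_pos'])
cv2.imwrite('pics/lidz.png',cv2.resize(p['pixels'][240:345,340:480],None,fx=5,fy=5,interpolation=cv2.INTER_CUBIC)[...,::-1])
p=shot('side')
d=[x for x in vision.regions_of(p,'lid')]
for x in d: print(x['confidence'],x['pixels'].sum(),rect(p,x['pixels'],16))
E
```

```text
27.475 [ 3.13062957 -0.02224467  0.14777408] [594.94950129  22.52102562 277.27619662] [-0.07037253  0.38311059  1.56612325 -0.00640118  1.16827648 -0.215588  ]
0.6 5097 (array([444.1, 341. , 183.6, 169.4]), 4.5)
27.575 [ 3.13150722 -0.01827836  0.14768498] [594.42159323  22.51247701 274.80423495]
0.77 1675 (array([442. , 326.7, 180.9, 178.8]), -85.3)
```

View pics/lidz.png

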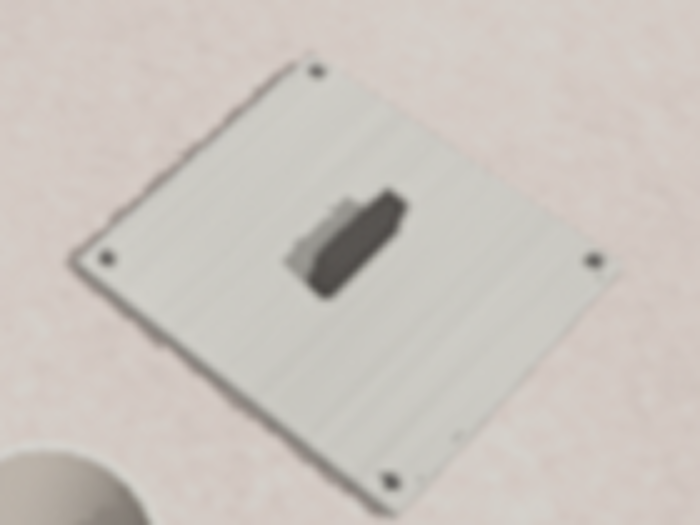

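```bash
python3 -m pendant '[[-13,-42,0,-10.7],[-26,-84,0,-21],[-39,-126,0,-32],[-52,-168,0,-43],[-65,-210,0,-54],[-78,-252,10,-65],[-91,-300,30,-76],[-102,-338,55,-86]]' 0.4;python3 -m pendant '[[0,0,0,0],[0,0,0,0]]'; python3 - <<'E'
from h import *
s=env.state();print(s['t'],s['tcp_rot'],s['eef_pos'])
p=shot('wrist');save(p,'w10')
for q in ['lid','lid_grip']:
  for x in vision.regions_of(p,q): print(q,x['confidence'],x['pixels'].sum(),rect(p,x['pixels'],16))
  print(find(p,q))
E
```

```text
t: 28.68
eef_pos: [443.9, 342.8, 212.7]
tcp_rot: [3.125, 0.009, 1.646]
ft_force: [0.6, -0.7, -0.3]
opening: 0.598
t: 28.92
eef_pos: [444.0, 342.5, 212.2]
tcp_rot: [3.126, 0.01, 1.644]
ft_force: [0.1, -0.3, 0.3]
opening: 0.599
28.925 [3.12551899 0.00969545 1.64415347] [444.01372184 342.54510951 212.23279659]
lid 0.81 21028 (array([442.9, 339.5, 179.7, 169.2]), 4.8)
[(0.6, array([429., 338.,  16.])), (0.17, array([465.,  63.,  75.]))]
lid_grip 0.92 21291 (array([442.7, 339.3, 180.2, 170.9]), 4.6)
[(0.93, array([429., 340.,  18.]))]
```

View pics/w10.png

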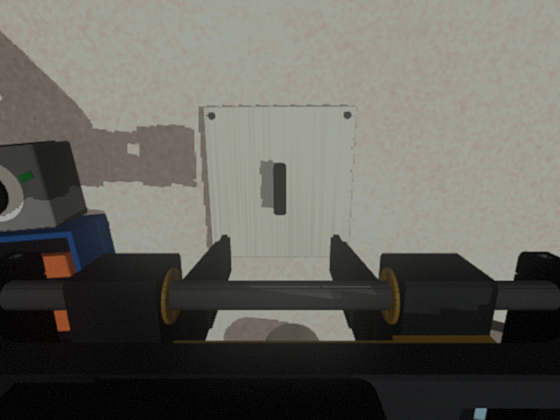

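```bash
python3 - <<'E'
from h import *
print(goto([442.8,339.4,21],94.7))
E
```

```text
[[-1.0, -5.4, 192.2], 'jaw now', np.float64(94.2), 'turn', np.float64(-0.5), 'j6', np.float64(-1.09)]
```

```bash
python3 -m pendant '[[0,-1,50,-0.5],[-1,-3,100,-0.5],[-1,-5,150,-0.5],[-1,-5.4,175,-0.5],[-1,-5.4,188,-0.5],[-1,-5.4,192,-0.5],[-1,-5.4,192,-0.5]]' 0.5; python3 - <<'E'
from h import *
p=shot('wrist');save(p,'w11')
print(goto([442.8,339.4,21],94.7))
E
```

```text
t: 30.05
eef_pos: [443.2, 339.5, 21.9]
tcp_rot: [3.123, 0.008, 1.652]
ft_force: [0.1, -0.4, 0.5]
opening: 0.505
[[-0.2, -0.5, 1.1], 'jaw now', np.float64(94.7), 'turn', np.float64(-0.0), 'j6', np.float64(-1.08)]
```

View pics/w11.png

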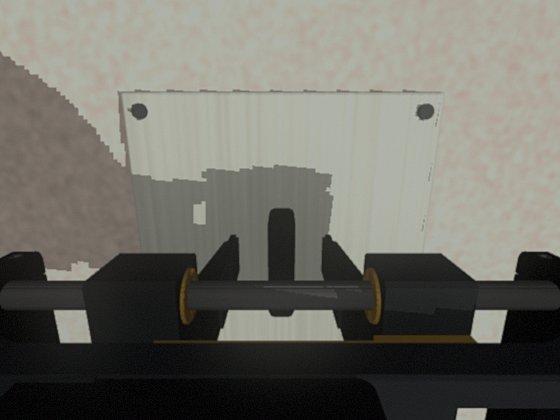

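```bash
python3 -m pendant '[[0,0,0,0],[0,0,0,0],[0,0,0,0],[0,0,0,0],[0,0,0,0],[0,0,0,0],[0,0,0,0]]' 1; python3 -m pendant '[[0,0,-5,0],[0,0,-25,0],[0,0,-55,0],[0,0,-90,0],[0,0,-120,0],[0,0,-140,0],[0,0,-140,0],[0,0,-140,0]]'; python3 - <<'E'
from h import *
print(goto([594,60.5,165],99.0))
E
```

```text
t: 30.98
eef_pos: [443.3, 339.6, 22.2]
tcp_rot: [3.122, 0.008, 1.652]
ft_force: [-1.6, 0.6, 2.3]
opening: 0.146
t: 31.98
eef_pos: [440.1, 340.2, 161.3]
tcp_rot: [3.124, 0.009, 1.652]
ft_force: [0.5, 0.4, -3.5]
opening: 0.146
[[-291.4, 130.7, 1.2], 'jaw now', np.float64(94.7), 'turn', np.float64(-4.3), 'j6', np.float64(-1.09)]
```

```bash
python3 -m pendant '[[-25,11,0,-1],[-70,31,0,-2],[-120,54,0,-3],[-170,76,0,-4],[-220,99,0,-4.3],[-260,117,0,-4.3],[-285,128,0,-4.3],[-291,131,0,-4.3]]'; python3 -m pendant '[[0,0,0,0],[0,0,0,0]]'; python3 - <<'E'
from h import *
for c in ['wrist','scene','side']:
    p=shot(c);save(p,c+'12')
print(goto([594,60.5,165],99.0))
E
```

```text
t: 32.98
eef_pos: [594.3, 59.4, 164.7]
tcp_rot: [3.126, 0.01, 1.725]
ft_force: [-0.7, 0.9, -2.8]
opening: 0.146
t: 33.22
eef_pos: [593.8, 60.3, 164.2]
tcp_rot: [3.127, 0.009, 1.726]
ft_force: [0.1, -0.1, -3.6]
opening: 0.14
[[0.3, -0.0, -0.3], 'jaw now', np.float64(98.9), 'turn', np.float64(-0.1), 'j6', np.float64(-1.73)]
```

View pics/wrist12.png

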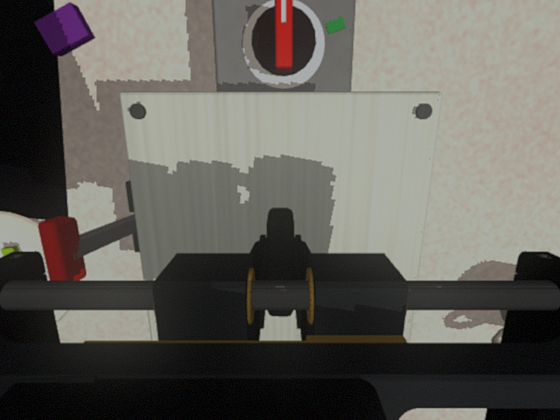

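View pics/side12.png

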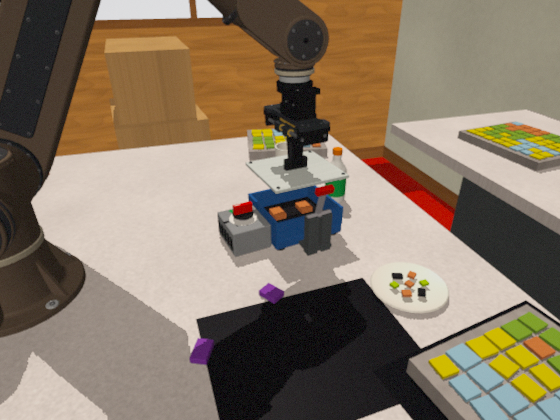

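View pics/scene12.png

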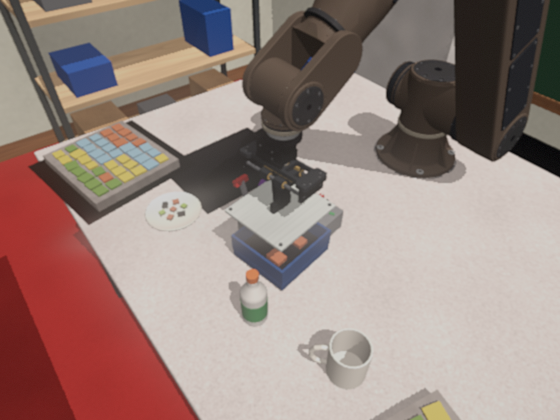

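```bash
python3 - <<'E'
from h import *
p=shot('wrist')
z=158
A=ray(p,120.5,93,z);B=ray(p,441,92,z); print(A,B,np.linalg.norm(A-B))
d=(A-B)[:2];print(np.degrees(np.arctan2(d[1],d[0])))   # along lid -y...
n=np.array([-d[1],d[0]])/np.linalg.norm(d)
m=(A+B)[:2]/2; print(m, m+n*90, m-n*90)
P=[ray(p,u,v,z)[:2] for u,v in [(138,111),(423,111)]]; print(P)
print(goto([594,60.5,90],99.0))
E
```

```text
[519.4407624  -36.11546312 158.        ] [492.99020596 128.67483809 158.        ] 166.8995964948725
-80.88121178261198
[506.21548418  46.27968749] [595.07805438  60.54305379] [417.35291398  32.01632118]
[array([527.07178794, -26.69382425]), array([503.54715039, 122.11051328])]
[[1.1, -1.2, 74.7], 'jaw now', np.float64(98.9), 'turn', np.float64(-0.1), 'j6', np.float64(-1.73)]
```

```bash
python3 -m pendant '[[0.5,-0.5,20,0],[0.5,-0.5,40,0],[0.5,-0.5,52,0],[0.5,-0.5,60,0],[0.5,-0.5,66,0],[0.5,-0.5,70,0],[0.5,-0.5,73,0],[0.5,-0.5,75,0]]'; python3 - <<'E'
from h import *
print(env.state()['eef_pos'])
for c in ['scene','side']:
    p=shot(c);save(p,c+'13')
print(env.state()['eef_pos'],env.state()['ft_force'])
E
```

```text
t: 34.42
eef_pos: [594.9, 59.9, 89.8]
tcp_rot: [3.126, 0.01, 1.726]
ft_force: [-1.0, 0.1, -2.4]
opening: 0.147
[594.90075214  59.92778951  89.79152947]
[594.9019414   59.96345924  89.82677783] [-0.56544966 -0.42142675 -1.55596571]
```

View pics/side13.png

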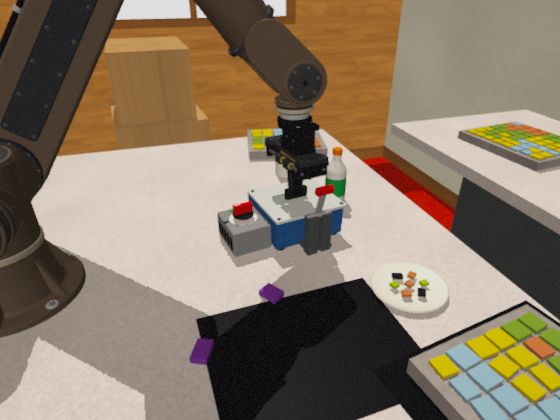

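Lid is at seating height with its plug inside. I'll release and lift.

```bash
python3 -m pendant '[[0,0,1,0],[0,0,1,0]]';python3 -m pendant '[[0,0,0,0],[0,0,0,0],[0,0,0,0],[0,0,0,0]]' 0.6; python3 -m pendant '[[0,0,-20,0],[0,0,-60,0],[0,0,-110,0],[0,0,-150,0],[0,0,-160,0],[0,0,-160,0],[0,0,-160,0]]'; python3 - <<'E'
from h import *
for c in ['wrist','scene','side']:
    p=shot(c);save(p,c+'14')
    for x in vision.regions_of(p,'lid'): print(c,x['confidence'],x['pixels'].sum(),rect(p,x['pixels'],83))
E
```

```text
t: 34.78
eef_pos: [595.1, 59.8, 89.2]
tcp_rot: [3.126, 0.01, 1.726]
ft_force: [-1.8, -1.8, 2.5]
opening: 0.148
t: 35.28
eef_pos: [595.1, 59.9, 89.2]
tcp_rot: [3.126, 0.01, 1.726]
ft_force: [-0.5, -0.0, -0.3]
opening: 0.399
t: 36.15
eef_pos: [591.8, 61.0, 247.6]
tcp_rot: [3.128, 0.009, 1.726]
ft_force: [0.7, 0.3, 0.1]
opening: 0.399
wrist 0.82 23757 (array([594.9,  59. , 179.6, 170.3]), 9.1)
wrist 0.69 6903 (array([ 684.3, -181.5,  123.1,  103.3]), -79.5)
scene 0.74 4277 (array([595.9,  61.2, 185.3, 173.9]), 9.7)
side 0.62 2465 (array([592.1,  49.3, 182. , 177.6]), 9.1)
side 0.44 329 (array([461.2,  30.3,  80.5,  44.3]), 79.0)
```

View pics/wrist14.png

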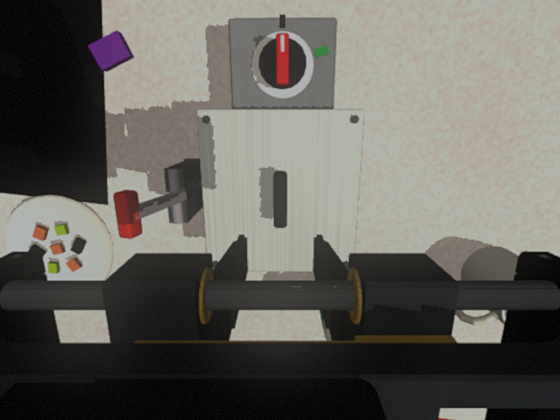

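View pics/side14.png

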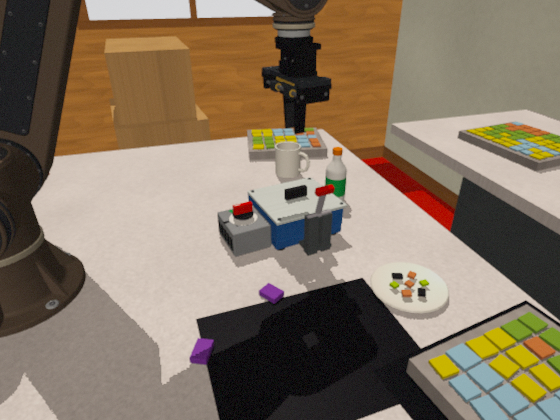

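```bash
python3 - <<'E'
from h import *
p=shot('wrist'); q=shot('side'); r=shot('scene')
def tray(X):
    a=np.radians(9.0);d=np.array(X[:2])-[594,60.5];return np.array([d[0]*np.cos(a)+d[1]*np.sin(a),-d[0]*np.sin(a)+d[1]*np.cos(a)]).round(1)
for th in np.arange(1.6,2.1,.1):
    y=-112+70*np.cos(th);z=92+70*np.sin(th)
    a=np.radians(9);X=np.array([594-y*np.sin(a),60.5+y*np.cos(a),z])
    print(th.round(2),z.round(0),[proj(c,X).round(0) for c in (p,q,r)])
for n,c in zip('psr',(p,q,r)):
    h=cv2.cvtColor(c['pixels'],cv2.COLOR_RGB2HSV);m=((h[...,0]<6)|(h[...,0]>174))&(h[...,1]>170)&(h[...,2]>90)
    k,l,st,ce=cv2.connectedComponentsWithStats(m.astype(np.uint8))
    print(n,[(ce[i].round(0),st[i,4]) for i in range(1,k) if 30<st[i,4]<3000])
print(tray(env.state()['eef_pos']),env.state()['eef_pos'],env.state()['tcp_rot'])
E
```

```text
1.6 162.0 [array([145., 214.]), array([320., 186.]), array([245., 183.])]
1.7 161.0 [array([137., 214.]), array([322., 187.]), array([242., 182.])]
1.8 160.0 [array([130., 214.]), array([324., 189.]), array([240., 181.])]
1.9 158.0 [array([123., 213.]), array([326., 191.]), array([239., 180.])]
2.0 156.0 [array([117., 212.]), array([327., 194.]), array([237., 180.])]
p [(array([282.,  61.]), np.int32(486)), (array([119., 197.]), np.int32(68)), (array([127., 229.]), np.int32(196))]
s [(array([414., 191.]), np.int32(1780)), (array([324., 190.]), np.int32(137)), (array([243., 208.]), np.int32(182))]
r []
[-1.6  0.8] [592.28069545  61.04933857 249.00502905] [3.12578441 0.00980831 1.72608176]
```

```bash
python3 -m pendant '[[-50,2,0,0],[-105,2,0,0],[-150,2,0,0],[-163,2,0,0],[-163,2,50,0],[-163,2,95,0],[-163,2,109,0],[-163,2,109,0]]' 1; python3 - <<'E'
from h import *
def tray(X):
    a=np.radians(9.0);d=np.array(X[:2])-[594,60.5];return np.array([d[0]*np.cos(a)+d[1]*np.sin(a),-d[0]*np.sin(a)+d[1]*np.cos(a)]).round(1)
s=env.state();c=tray(s['eef_pos']);z=s['eef_pos'][2];print(c,z,s['opening'],s['tcp_rot'])
p=shot('side');save(p,'side15')
p=shot('wrist');save(p,'wrist15')
a=np.radians(9);M=T(s)[:3,:3]
for th in [1.8,1.55,1.3,1.05,.8,.6,.4,.2,.05,-.05]:
    y=-112+65*np.cos(th)-6*np.sin(th)-12;zz=92+65*np.sin(th)+6*np.cos(th)
    if th>1.4: zz=min(zz,140)
    X=np.array([594-y*np.sin(a),60.5+y*np.cos(a),zz])
    print(th,(M.T@(X-s['eef_pos'])).round(1))
E
```

```text
t: 37.6
eef_pos: [621.5, -100.0, 141.8]
tcp_rot: [3.126, 0.01, 1.727]
ft_force: [-0.4, -0.5, -0.1]
opening: 0.004
[   2.1 -162.8] 141.82855932560332 0.0037167023413458306 [3.12623835 0.00953373 1.72655521]
1.8 [18.2 -2.1  1.6]
1.55 [34.2 -2.1  1.5]
1.3 [ 50.3  -1.9 -14.9]
1.05 [ 65.9  -2.  -10.2]
0.8 [79.8 -2.1 -1.8]
0.6 [89.2 -2.3  7.3]
0.4 [96.5 -2.5 18. ]
0.2 [101.6  -2.7  30. ]
0.05 [103.8  -2.8  39.6]
-0.05 [104.5  -2.9  46.1]
```

View pics/side15.png

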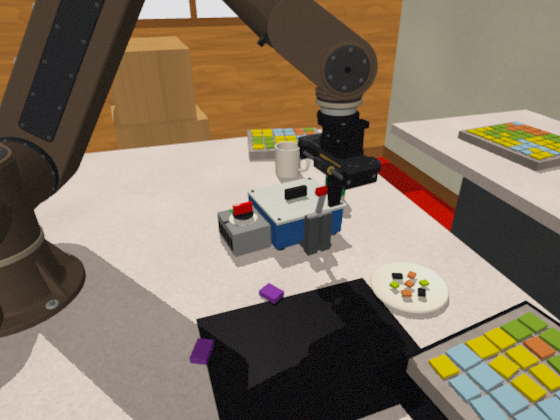

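View pics/wrist15.png

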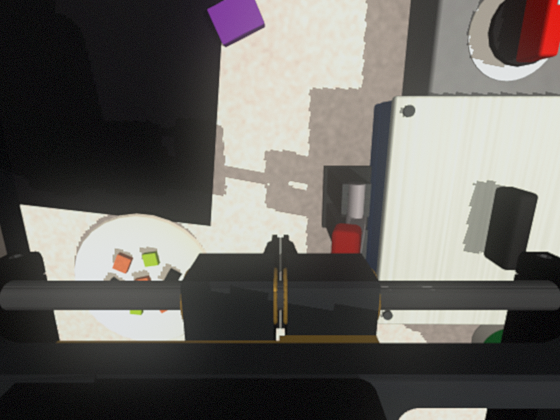

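```bash
python3 -m pendant '[[12,-2,0,0],[22,-2,0,0],[33,-2,0,0],[44,-2,0,0],[55,-2,0,0],[66,-2,0,0],[76,-2,0,0],[80,-2,-1,0]]'; python3 - <<'E'
from h import *
def tray(X):
    a=np.radians(9.0);d=np.array(X[:2])-[594,60.5];return np.array([d[0]*np.cos(a)+d[1]*np.sin(a),-d[0]*np.sin(a)+d[1]*np.cos(a)]).round(1)
s=env.state();c=tray(s['eef_pos']);z=s['eef_pos'][2];print(c,z,s['tcp_rot'])
p=shot('side');save(p,'side16')
a=np.radians(9);M=T(s)[:3,:3]
for th in [.8,.6,.4,.2,.05,-.05]:
    y=-112+65*np.cos(th)-6*np.sin(th)-12;zz=92+65*np.sin(th)+6*np.cos(th)
    X=np.array([594-y*np.sin(a),60.5+y*np.cos(a),zz])
    print(th,(M.T@(X-s['eef_pos'])).round(1))
E
```

```text
t: 38.7
eef_pos: [607.6, -20.9, 143.3]
tcp_rot: [3.124, 0.011, 1.727]
ft_force: [0.5, -1.0, -0.8]
opening: 0.005
[  0.7 -82.6] 143.32393137661097 [3.12404169 0.01068789 1.72700598]
0.8 [-0.5 -0.7  0.5]
0.6 [ 8.9 -0.8  9.6]
0.4 [16.3 -1.  20.3]
0.2 [21.4 -1.2 32.3]
0.05 [23.6 -1.4 41.8]
-0.05 [24.3 -1.5 48.3]
```

View pics/side16.png

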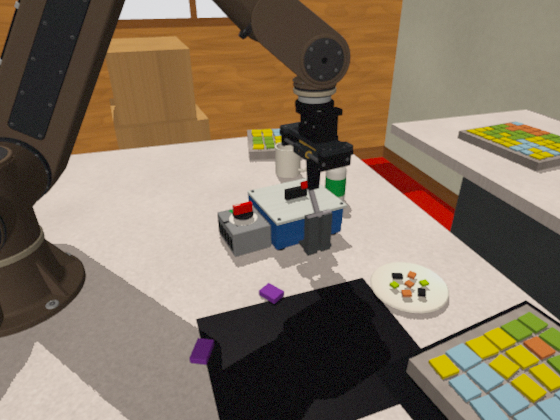

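```bash
python3 -m pendant '[[5,-1,5,0],[9,-1,10,0],[13,-1,15,0],[17,-1,21,0],[20,-1,28,0],[23,-1,35,0],[25,-1,40,0],[27,-1,43,0]]'; python3 -m pendant '[[0,0,1,0],[0,0,2,0],[0,0,3,0],[0,0,3,0]]'; python3 - <<'E'
from h import *
s=env.state();print(s['eef_pos'],s['ft_force'])
p=shot('side');save(p,'side17')
E
```

```text
t: 39.75
eef_pos: [603.2, 5.5, 99.9]
tcp_rot: [3.124, 0.011, 1.727]
ft_force: [-0.3, -0.0, -0.1]
opening: 0.003
t: 40.25
eef_pos: [603.3, 5.4, 96.9]
tcp_rot: [3.124, 0.011, 1.727]
ft_force: [0.0, 0.3, 0.3]
opening: 0.002
[603.29324097   5.40392911  96.88300963] [0.00279601 0.26909423 0.28015603]
```

View pics/side17.png

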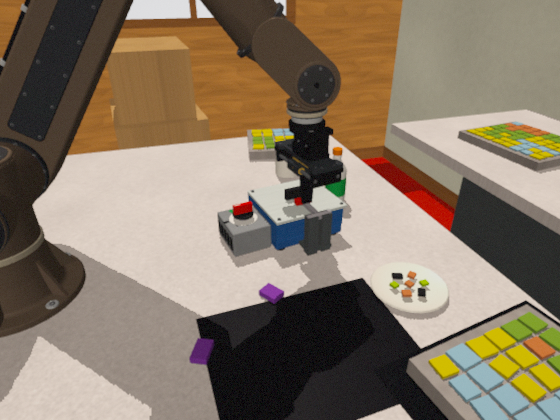

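```bash
python3 -m pendant '[[0,0,-20,0],[0,0,-60,0],[0,0,-100,0],[0,0,-120,0],[-40,0,-120,0],[-60,0,-120,0],[-60,0,-120,0]]'; python3 - <<'E'
from h import *
s=env.state();print(s['eef_pos'],s['ft_force'])
for c in ['side','wrist','scene']:
    p=shot(c);save(p,c+'18')
    z=p['pixels']
    if c=='side': cv2.imwrite('pics/side18z.png',cv2.resize(z[140:270,200:360],None,fx=4,fy=4)[...,::-1])
E
```

```text
t: 41.18
eef_pos: [610.2, -54.1, 217.0]
tcp_rot: [3.125, 0.01, 1.725]
ft_force: [0.0, 0.3, -0.1]
opening: 0.002
[610.2492317  -54.10598449 217.01790164] [ 0.03355015  0.30178857 -0.11511535]
```

View pics/side18z.png

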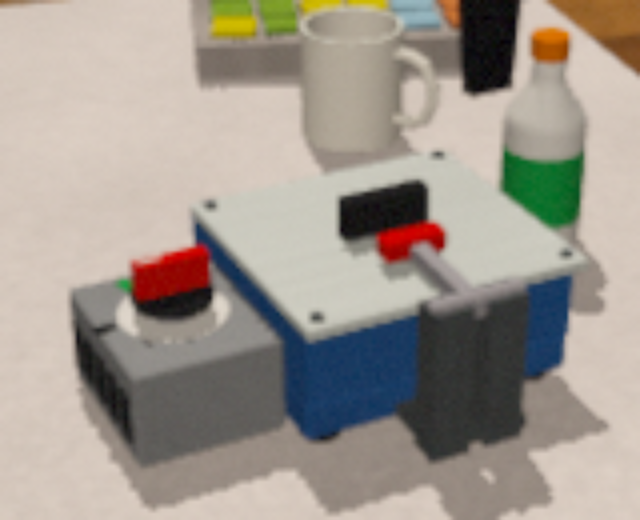

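View pics/wrist18.png

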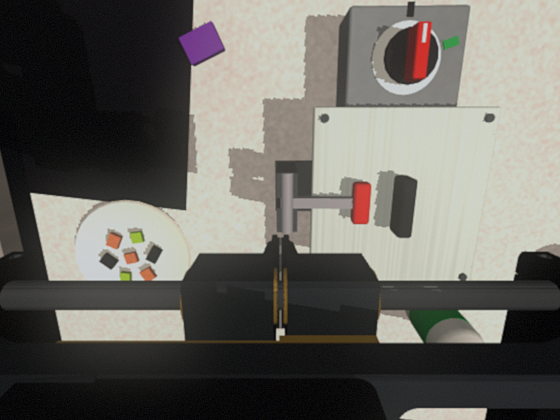

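```bash
python3 - <<'E'
from h import *
q=shot('side');p=shot('wrist');r=shot('scene')
a=np.radians(9)
for th in [0,.1,.2,.3,.4]:
    y=-112+70*np.cos(th);z=92+70*np.sin(th)
    X=np.array([594-y*np.sin(a),60.5+y*np.cos(a),z])
    print(th,proj(q,X).round(1),proj(p,X).round(1),proj(r,X).round(1))
for c in (q,p,r):
    h=cv2.cvtColor(c['pixels'],cv2.COLOR_RGB2HSV);m=((h[...,0]<6)|(h[...,0]>174))&(h[...,1]>150)&(h[...,2]>80)
    k,l,st,ce=cv2.connectedComponentsWithStats(m.astype(np.uint8))
    print([(ce[i].round(0),st[i,4]) for i in range(1,k) if 30<st[i,4]<3000])
y=-42;print(goto([594-y*np.sin(a),60.5+y*np.cos(a),110]))
E
```

```text
0 [302.9 200.6] [356.6 203.3] [267.3 218.9]
0.1 [303.  197.9] [357.8 205.2] [267.1 216.7]
0.2 [303.3 195.4] [358.4 207.2] [266.7 214.4]
0.3 [303.7 193.1] [358.2 209.2] [266.2 212. ]
0.4 [304.3 190.9] [357.1 211.3] [265.4 209.5]
[(array([414., 191.]), np.int32(1801)), (array([302., 199.]), np.int32(105)), (array([243., 208.]), np.int32(186))]
[(array([420.,  52.]), np.int32(717)), (array([360., 203.]), np.int32(601))]
[]
[[73.0, -0.3, 106.6], 'jaw now', np.float64(99.0)]
```

```bash
python3 -m pendant '[[40,0,0,0],[73,0,20,0],[73,0,65,0],[73,0,95,0],[73,0,106,0],[73,0,113,0],[73,0,117,0],[73,0,118,0]]'; python3 -m pendant '[[0,0,1,0],[0,0,2,0],[0,0,2,0]]'
```

```text
t: 42.48
eef_pos: [601.4, 18.9, 99.2]
tcp_rot: [3.123, 0.011, 1.727]
ft_force: [0.3, 0.0, 1.0]
opening: 0.006
t: 42.85
eef_pos: [601.6, 18.9, 98.6]
tcp_rot: [3.122, 0.011, 1.728]
ft_force: [-3.6, 0.1, 10.9]
opening: 0.003
```

```bash
python3 -m pendant '[[0,0,1.5,0],[0,0,2,0],[0,0,2,0]]';python3 -m pendant '[[0,0,-20,0],[0,0,-60,0],[0,0,-100,0],[0,0,-120,0],[0,0,-120,0]]' 0.5; python3 - <<'E'
from h import *
s=env.state();print(s['eef_pos'],s['tcp_rot'],s['joints'])
print(goto([464.6,40,160],99))
p=shot('side');save(p,'side19');p=shot('scene');save(p,'scene19')
E
```

```text
t: 43.22
eef_pos: [601.6, 19.0, 98.5]
tcp_rot: [3.121, 0.011, 1.728]
ft_force: [-5.5, 1.3, 16.6]
opening: 0.004
t: 43.85
eef_pos: [599.5, 19.8, 220.0]
tcp_rot: [3.118, 0.012, 1.728]
ft_force: [-0.0, 0.5, -0.4]
opening: 0.462
[599.45469834  19.83216222 219.99212856] [3.11772394 0.01204193 1.72760236] [-0.07417185  0.43997976  1.6337153  -0.00724465  1.04191707 -1.79834377]
[[41.7, -131.4, 56.4], 'jaw now', np.float64(99.0), 'turn', np.float64(-0.0), 'j6', np.float64(-1.8)]
```

View pics/side19.png

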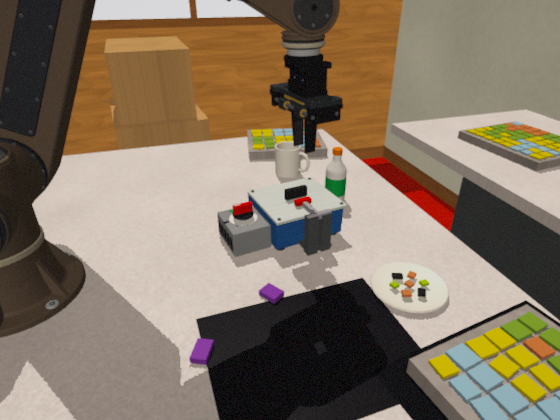

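```bash
python3 -m pendant '[[12,-40,0,0],[24,-80,0,0],[36,-115,0,0],[41.7,-131.4,20,0],[41.7,-131.4,30,0],[41.7,-131.4,30,0],[41.7,-131.4,30,0]]' 0.55; python3 - <<'E'
from h import *
s=env.state();print(s['eef_pos'],s['tcp_rot'])
p=shot('wrist');save(p,'wrist20')
h=cv2.cvtColor(p['pixels'],cv2.COLOR_RGB2HSV);m=((h[...,0]<6)|(h[...,0]>174))&(h[...,1]>150)&(h[...,2]>80)
k,l,st,ce=cv2.connectedComponentsWithStats(m.astype(np.uint8))
for i in range(1,k):
    if st[i,4]>200: print(ce[i],st[i],rect(p,l==i,97),rect(p,l==i,90))
E
```

```text
t: 44.82
eef_pos: [463.9, 40.1, 184.7]
tcp_rot: [3.121, 0.011, 1.727]
ft_force: [0.1, -0.2, -0.4]
opening: 0.448
[463.87960333  40.12772235 184.66884448] [3.12145759 0.01112668 1.7273673 ]
[282.72168285 210.8381877 ] [276 183  15  52 618] (array([461. ,  41.2,  44.6,  11.7]), 8.9) (array([463. ,  41.5,  45.8,  12. ]), 8.9)
[239.32919255 330.70186335] [231 320  17  21 322] (array([585.1,  19.2,  22.6,  15.2]), 7.4) (array([590.5,  18.9,  23.2,  15.6]), 7.4)
```

View pics/wrist20.png

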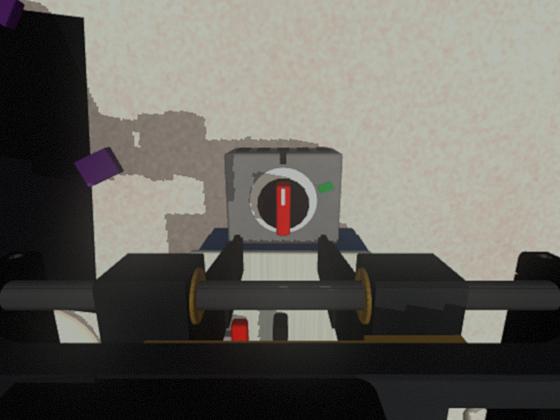

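```bash
python3 - <<'E'
from h import *
print(goto([464,40.5,79],98.9))
E
```

```text
[[1.5, -1.9, 105.8], 'jaw now', np.float64(99.0), 'turn', np.float64(0.1), 'j6', np.float64(-1.77)]
```

```bash
python3 -m pendant '[[1,-1,40,0],[1.5,-2,75,0],[1.5,-2,95,0],[1.5,-2,103,0],[1.5,-2,106,0],[1.5,-2,106,0]]'; python3 -m pendant '[[0,0,0,0],[0,0,0,0],[0,0,0,0],[0,0,0,0],[0,0,0,0],[0,0,0,0],[0,0,0,0]]' 1; python3 -m pendant '[[0,0,2,0],[0,0,5,0],[0,0,8,0],[0,0,8,0]]'
```

```text
t: 45.62
eef_pos: [464.3, 40.5, 79.3]
tcp_rot: [3.12, 0.011, 1.727]
ft_force: [0.2, 0.2, -0.8]
opening: 0.451
t: 46.5
eef_pos: [464.1, 41.3, 79.4]
tcp_rot: [3.12, 0.01, 1.727]
ft_force: [-0.4, 9.0, 2.6]
opening: 0.126
t: 47.0
eef_pos: [464.3, 41.5, 72.1]
tcp_rot: [3.12, 0.01, 1.727]
ft_force: [-4.5, 5.4, 17.7]
opening: 0.12
```

```bash
python3 -m pendant '[[0,0,1,9],[0,0,1,18],[0,0,1,27],[0,0,1,36],[0,0,1,45],[0,0,1,54],[0,0,1,63],[0,0,1,72]]'; python3 -m pendant '[[0,0,0.5,0],[0,0,0.5,0]]'; python3 - <<'E'
from h import *
p=shot('wrist');save(p,'wrist21')
E
```

```text
t: 48.0
eef_pos: [464.2, 41.3, 72.0]
tcp_rot: [3.125, -0.018, 0.465]
ft_force: [-5.9, -0.3, 21.6]
opening: 0.122
t: 48.25
eef_pos: [464.1, 41.2, 72.1]
tcp_rot: [3.125, -0.018, 0.465]
ft_force: [-3.6, 1.5, 16.6]
opening: 0.126
```

View pics/wrist21.png

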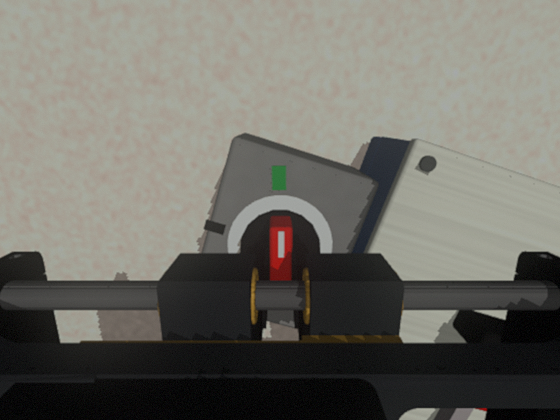

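```bash
python3 -m pendant '[[0,0,-2,0],[0,0,-4,0],[0,0,-6,0],[0,0,-6,0]]'; python3 -m pendant '[[0,0,0,0],[0,0,0,0],[0,0,0,0],[0,0,0,0]]' 0.5; python3 -m pendant '[[0,0,-10,0],[0,0,-40,0],[0,0,-85,0],[0,0,-125,0],[0,0,-150,0],[0,0,-150,0],[0,0,-150,0]]'; python3 - <<'E'
from h import *
p=shot('wrist');save(p,'wrist22')
h=cv2.cvtColor(p['pixels'],cv2.COLOR_RGB2HSV);m=((h[...,0]<6)|(h[...,0]>174))&(h[...,1]>150)&(h[...,2]>80)
k,l,st,ce=cv2.connectedComponentsWithStats(m.astype(np.uint8))
for i in range(1,k):
    if st[i,4]>200: print(ce[i],st[i],rect(p,l==i,97),rect(p,l==i,92))
for x in vision.regions_of(p,'lid'): print(x['confidence'],rect(p,x['pixels'],83))
for c in ['side','scene']:
    p=shot(c);save(p,c+'22')
p=shot('side');cv2.imwrite('pics/side22z.png',cv2.resize(p['pixels'][140:270,200:360],None,fx=4,fy=4)[...,::-1])
h=cv2.cvtColor(p['pixels'],cv2.COLOR_RGB2HSV);m=((h[...,0]<6)|(h[...,0]>174))&(h[...,1]>150)&(h[...,2]>80)
k,l,st,ce=cv2.connectedComponentsWithStats(m.astype(np.uint8))
print([(ce[i].round(1),st[i,4]) for i in range(1,k) if 30<st[i,4]<3000])
E
```

```text
t: 48.8
eef_pos: [464.0, 41.2, 78.2]
tcp_rot: [3.125, -0.018, 0.465]
ft_force: [-0.6, 0.6, 4.2]
opening: 0.121
t: 49.3
eef_pos: [464.0, 41.2, 78.1]
tcp_rot: [3.125, -0.018, 0.465]
ft_force: [-0.0, -0.2, 0.4]
opening: 0.471
t: 50.18
eef_pos: [460.0, 42.3, 227.6]
tcp_rot: [3.125, -0.018, 0.465]
ft_force: [-0.3, -0.1, -0.2]
opening: 0.5
[280.78308026 200.80043384] [275 177  13  45 461] (array([462.4,  43.3,  44.1,  11.7]), -63.5) (array([463. ,  42.2,  44.8,  11.9]), -63.5)
[(array([414. , 191.1]), np.int32(1801)), (array([301.8, 200.5]), np.int32(93)), (array([242.9, 208.6]), np.int32(152))]
```

View pics/wrist22.png

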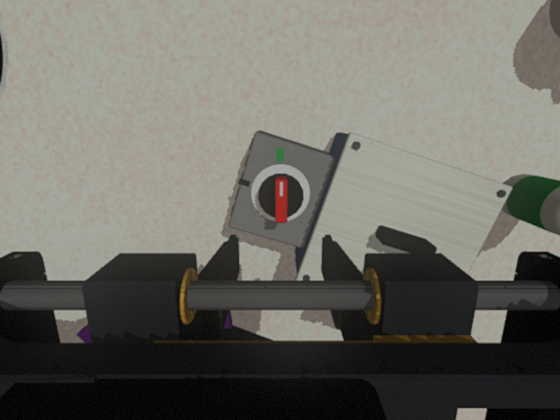

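View pics/side22z.png

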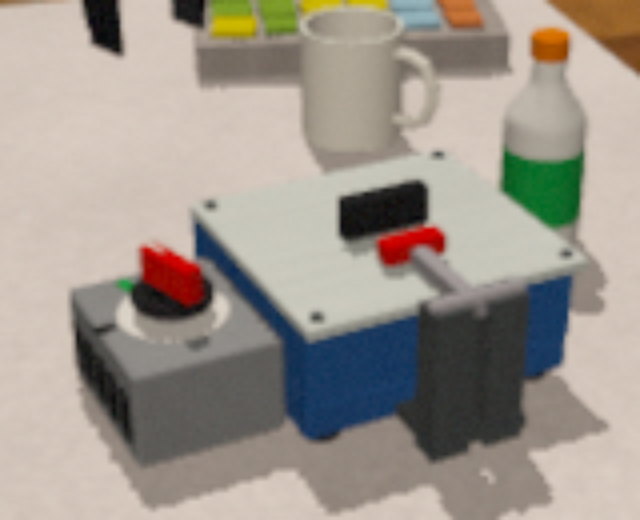

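View pics/scene22.png

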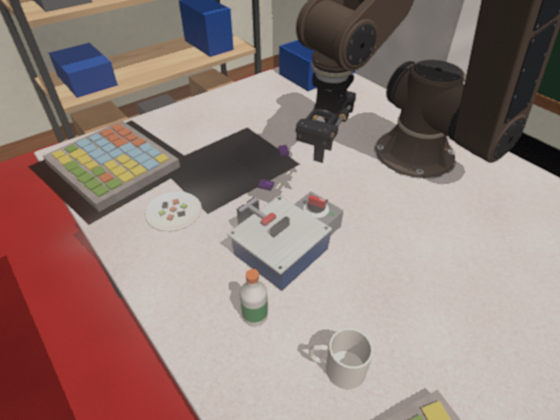

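```bash
python3 -c "
from cell import env,job
print(job.job_done())"
```

```text
the job is handed in; nothing more can be done
None
```

I finished the job and handed it in at about 50 s of the 210 s allowed. The hand-in reports no verdict.

- **Tiles:** three loose pieces were on the black sheet, two red and one blue. All three went flat into the tray, apart from each other. The first grasp of a red tile failed because I lifted before the fingers had closed. The tile had not moved and the second try held it. I could not check the tiles again once the lid was on.
- **Lid:** seated within about 2 mm of centre and in line with the tray. In the wrist picture it came out at 179.6 x 170.3 mm at rim height, against the real 180 x 170 mm.
- **Clamp:** after the first push it was almost down, so I pressed once more on the grip. It resisted with about 17 N at 98.5 mm, and the side picture puts the angle at about 0.
- **Timer:** pressed in, turned clockwise and released. The bar reads about 1.26 rad, its pointer is on the green mark, and the knob looks fully up.
- **Rest of the scene:** in the last pictures the sheet holds no more tiles. I left the glue bottle, mug, plate and purple look-alikes alone, and they look unmoved. The gripper was clear, with no force reading.

At the end I did not measure the lid's position again: the network did not report it in the last wrist picture. It looks seated in the side and scene views.

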